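# Scrub the lemons in the hand-cranked fruit scrubber

### The arm

A 7-joint arm with a two-finger parallel gripper is mounted at the origin on a cart in front of the work surface, level with it; the furniture and walls round the work are solid. World frame = base frame: x ahead of the robot, y to its left, z up, the work surface at z = 0. Lengths are in mm, angles in rad, forces in N, time in s.
With the tool pointing down it reaches from about 400 to 875 mm from the base axis. Payload 4.4 kg.
Tool frame: the origin (TCP) lies midway between the tips of the shut fingers; the grasp point (between the pads) lies 19 mm behind it (ctrl.pinch_z is the distance from the TCP to the grasp point, in mm); z points along the fingers, y is the line along which they close (so a half turn about z gives the same grasp; the last joint's range is limited). The gripper opens to 85 mm and grips with 20 to 120 N. Pads are 22 mm wide; open, the fingers measure 114 mm over their backs; the gripper's body (76 mm by 85 mm) begins 54 mm behind the grasp point. The pads swing forward as they close: fully open they stand 13 mm farther back than shut.
Start: joints at [-1.395, 0.628, 0.038, 1.517, -0.027, 0.996, -0.02], TCP at [155.617, 631.111, 208.813] pointing down, gripper open.
Joint ranges: [-3.06, 3.06], [-0.37, 2.12], [-1.25, 1.32], [0.18, 2.47], [-1.1, 4.24], [0.23, 1.98], [-2.94, 2.94]. Speed limits (rad/s): [2.57, 2.57, 3.14, 3.14, 3.14, 3.14, 3.14].

### API

Orientations are given as [roll, pitch, yaw] about the fixed x, y, z axes, in that order (R = Rz(yaw) Ry(pitch) Rx(roll)).
In Python, from cell import read_state, cams, order, ctrl gives the robot as it stands.
- The arm moves only by the tool move_arm, never from a script. Its argument "targets" is text: rows parted by semicolons, each of 7 numbers parted by spaces: the gripper's target within -1 to 1 (fully open at 1, half-way at 0, shut at -1), then the shift along the tool's x, y, z in cm, then the turn, a rotation vector about the tool's x, y, z in degrees. A call has 1 to 5 rows; each row shifts and turns the commanded pose from where the row before left it, along the tool's axes as they then stand; what a row does not reach is not made up. A row lasts 1/12 s, in which the tool goes at most 41.7 mm and 7.16 degrees, less where a joint would pass 70% of its speed; a pose out of reach is approached as far as the arm can. A call with a gripper value outside its range is refused whole. The fingers move at their own pace and stop on an object; the grip force is fixed at half the most. Time passes only in rows, so rows that do not move let the fingers close. It gives the time, the measured TCP pose, the force, the opening and the grip force at its end, in the units of the state.
- read_state(): the state, without advancing time (a new reading comes with each control period).
- cams.get_image(name): name is "side" or "top"; returns a dict with "color" (400x640x3 uint8, red, green, blue), "fovy" (degrees; the focal length in pixels is half the picture's height over the tangent of half this angle, whatever the lens; pixels are square), "cx", "cy" (the principal point, pixels), "k1" (the pictures are not rectified: a ray, as slopes to the right and down, at radius r is drawn at 1 + k1 r^2 times it, then the intrinsics apply), "rvec" (rotation vector, rad) and "tvec" (3), from world to camera coordinates, as OpenCV has them. Camera axes: x right, y down, z forward; pixel columns grow to the right and rows downward; lengths in mm; the calibration is good to about 2 mm. A picture is of the moment at which its call begins. There is no depth.
- order.finish_job(): hands the job in; it is judged then, once.
The state is a dict: "clock": time; "qpos": joint angles; "qd": joint speeds; "tau": joint torques, N m; "eef_pos": TCP position; "tool_rot": TCP orientation; "force": force on the tool from outside, world axes, zero at the start; "torque": the same for the moment, N m; "width": finger opening in mm; "gripper_force": force on a finger pad.
Only numpy, scipy, OpenCV 4.12 (cv2) and the standard library are available. Lean on these libraries where they do the work, as an engineer would, in place of code of your own. Each camera call takes 0.05 s, during which the arm holds its last target. There are 200 camera calls.

### The job

Load every lemon on the yellow board into the basket of the green fruit scrubber and lower its lid gently until it is fully shut. Then take the red-hubbed crank from the black mat, fit it all the way down onto the square shaft on the lid, and wind it clockwise (seen from above) at least three full turns. Last, pull the crank off and stand it upright back on the mat, the lid still shut and the other things on the worktop left where they are.

Things in the scene. Friction and masses are not known exactly. Their poses are not given: they have to be found in the camera images.
- scrubber: Green hand-cranked fruit scrubber, fixed to the worktop: a round bowl 234 mm across, rim 85 mm high, with a white round basket inside. Origin: centre of its underside, on the axis of bowl and basket. Its lid hinge lies on the side of its +y axis, the hinge axis parallel to its x axis.
- basket_floor (a point): Centre of the basket's floor, 14 mm above the worktop. The basket's inside is a circle about 180 mm across at the floor and 190 mm at its rim, which is 65 mm above its floor. It does not turn.
- lid_hinge (a point): Middle of the lid's hinge axis, 124 mm from the bowl's axis and 90 mm above the worktop; axes as the scrubber's.
- lid (a joint): Angle of the round clear lid (rad): 0 fully shut (level on the bowl), 1.57 upright, 2.0 its stop, leaning away from the bowl; it starts open. A stiff hinge holds it at any angle; 3 to 5 N near the free edge push it down.
- lid_tab (a point): Top of the green tab at the lid's free edge, 250 mm from the hinge; the tab ends 261 mm from it. The lid is a disc 238 mm across and 8 mm thick, mid-plane through the hinge axis, centre 124 mm from the hinge. Its upper (outer) face, towards this point's +z, carries in its centre a green boss 60 mm across and 14 mm high, and on that the shaft.
- shaft_foot (a point): Foot of the brass square shaft, on its axis, on top of the lid's boss (108 mm above the worktop when the lid is shut). Its z axis runs along the shaft, its x and y axes are square to the shaft's sides. The shaft is 18 mm square and 30 mm high, its top 8 mm tapering to 11 mm square.
- shaft (a joint): Angle turned by the shaft (rad), 0 at the start, growing when it is wound clockwise as seen from above; 6.28 a full turn, no stop. It turns easily (about 0.05 N m) and turns a flat white brush disc under the lid, 164 mm across, whose underside is 79 mm above the worktop when the lid is shut.
- crank: Loose crank, 0.27 kg, standing upright on the mat. Origin: centre of the hub's underside. Red hub 36 x 36 mm, 60 mm high (z), with a square socket in its underside, 21 mm wide, 34 mm deep, sides along x and y. A steel arm (z 20 to 30 mm) runs out along +x to the knob, a counterweight (z 18 to 32 mm) to x = -53 mm, so it balances on the hub. The hub's +y and -y sides are free.
- crank_knob (a point): On the crank: middle of the upright black knob, 75 mm out along the crank's +x and 57 mm above the hub's underside. The knob is a cylinder 26 mm across, z 32 to 82 mm, and swivels freely about its own axis.
- mat: Black rubber mat, fixed, 180 mm (x) by 100 mm (y), 3 mm thick. Origin: centre of its underside.
- board: Yellow chopping board, fixed, 260 x 360 x 8 mm, its top 12.5 mm above the worktop. Origin: centre of its underside.
- lemon_0: A lemon, 71 mm long (x) by 53 (y) by 51 mm (z). Origin: centre of its underside, 25 mm below its middle. Starts on the board; one to three lemons are there.
- lemon_1: A lemon, 71 mm long (x) by 53 (y) by 51 mm (z). Origin: centre of its underside, 25 mm below its middle. Starts on the board; one to three lemons are there.
- lemon_2: A lemon, 71 mm long (x) by 53 (y) by 51 mm (z). Origin: centre of its underside, 25 mm below its middle. Starts on the board; one to three lemons are there.
- tin: Food tin, 75 mm across, 58 mm high, a bystander. Origin: centre of its underside.
- mug: Green and white mug, 86 x 117 x 99 mm, a bystander. Origin: centre of its underside.
- salt_shaker: Salt shaker, 44 mm across, 90 mm high, a bystander. Origin: centre of its underside.
- timer: Red kitchen timer, 65 mm across, 52 mm high, a bystander. Origin: centre of its underside.

How it is judged (in metres and radians):
On the way, in this order (a step that is already met when the one before it is completed fails the run):
1. every lemon lies in the basket, the lid still open (horizontal distance between each of lemon_0, lemon_1, lemon_2 and basket_floor below 0.105 m and height (world z) of lemon_0 between 0.006 and 0.088 m and height (world z) of lemon_1 between 0.006 and 0.088 m and height (world z) of lemon_2 between 0.006 and 0.088 m and value of joint lid above 0.5 rad), for 0.2 s.
2. the lid is fully shut over the lemons (horizontal distance between each of lemon_0, lemon_1, lemon_2 and basket_floor below 0.105 m and height (world z) of lemon_0 between 0.006 and 0.088 m and height (world z) of lemon_1 between 0.006 and 0.088 m and height (world z) of lemon_2 between 0.006 and 0.088 m and value of joint lid below 0.06 rad), for 0.2 s.
3. the crank is seated fully down on the shaft (value of joint lid below 0.06 rad and horizontal distance between crank and shaft_foot below 0.004 m and z of crank in the frame of shaft_foot between -0.006 and 0.006 m and angle between crank's own z axis and vertical below 0.1 rad), for 0.2 s.
4. the shaft has been wound three full turns clockwise, crank still on it (value of joint lid below 0.06 rad and value of joint shaft above 17.6 rad and horizontal distance between crank and shaft_foot below 0.006 m), for 0.1 s.
At the end, for the whole second after the job is handed in: Every lemon is in the basket, the lid is shut (within 0.06 rad), the shaft has been wound about three turns clockwise (17.6 rad or more), and the crank stands upright (within 0.12 rad) and at rest on the mat, its hub's centre within the mat's outline (all of step 2 and value of joint shaft above 17.6 rad and x of crank in the frame of mat between -0.09 and 0.09 m and y of crank in the frame of mat between -0.05 and 0.05 m and z of crank in the frame of mat below 0.01 m and angle between crank's own z axis and vertical below 0.12 rad and linear speed of crank below 0.02 m/s); the robot touches nothing.
It fails at once if the lid is slammed (faster than 4 rad/s) (velocity of joint lid below -4 rad/s).
It fails at once if a bystander (tin, mug, salt shaker, timer) is moved more than 4 cm or tipped (distance of any of tin, mug, salt_shaker, timer from where it was at the start of the episode above 0.04 m or angle between any of tin, mug, salt_shaker, timer's own z axis and vertical above 0.5 rad).
Of lemon_0, lemon_1, lemon_2 only 1 to 3 are there at a start; the rules pass over those that are not, and their reading is None.
At some moment in a run one of lemon_0, lemon_1, lemon_2 may be knocked a few centimetres aside while the robot is not near it.
It also fails if it takes over 210 s, if anything falls off the work surface, if the arm or the gripper's body presses on something with over 40 N, if the wrist force passes 120 N, or if a joint passes its speed limit or range.

## Working session

There is one attempt and no reset: what is moved stays moved. The work goes in short steps, Python scripts to look and compute and a tool call to move; the robot and the scene stay as the last step left them, time stands still between calls to the robot, and variables do not carry over. Pictures are saved under pics/ and viewed, at most 14 in all, crops included, and the job is handed in when it is done.

Besides the shell and the picture viewer there is one more tool, called after "Emit:" in YAML: its name, and indented under it one key for each argument. move_arm: Moves the arm, as the interface text tells. Its arguments: {"type":"object","properties":{"targets":{"type":"string"}},"required":["targets"]}

```bash
mkdir -p pics; ls; python3 - <<'E'
from cell import read_state, cams
import cv2,pickle
s=read_state();print(s)
for n in("side","top"):
    d=cams.get_image(n);cv2.imwrite(f"pics/{n}0.png",d["color"][:,:,::-1]);print({k:v for k,v in d.items() if k!="color"})
    pickle.dump(d,open(f"{n}0.pkl","wb"))
E
```

```text
pics
{'clock': 0.0, 'qpos': array([-1.39476032,  0.62932954,  0.03839248,  1.51836364, -0.02700968,
        0.99628832, -0.02001835]), 'qd': array([ 0.00164965, -0.00247568, -0.00131768, -0.00170906, -0.00017729,
       -0.00016703, -0.00032002]), 'tau': array([-4.27034720e-04, -5.63409162e+01,  1.22598846e+00, -1.93446028e+01,
        1.08736003e-02,  1.04648952e-02, -4.71054715e-07]), 'eef_pos': array([155.44785988, 630.4583158 , 207.90035773]), 'tool_rot': array([-3.13971987e+00, -1.34296568e-05,  2.89977314e+00]), 'force': array([0.05610274, 0.46205509, 0.58756515]), 'torque': array([ 0.00196231, -0.02607679,  0.03071167]), 'gripper_force': 0.0, 'width': 85.74632277309331}
{'fovy': 43.769408034469734, 'cx': 322.8144135979403, 'cy': 208.90210327362416, 'k1': 0.033818487721114204, 'rvec': array([ 2.05644984, -0.28625143,  0.19035179]), 'tvec': array([-603.13086301,   83.68346537, 1478.44553169])}
{'fovy': 53.95032261671651, 'cx': 327.549894119263, 'cy': 207.91029428452728, 'k1': -0.03699241799355345, 'rvec': array([ 2.1750965 , -2.16527571,  0.13757914]), 'tvec': array([-135.35376582,  587.85410387, 1274.40762948])}
```

View pics/side0.png

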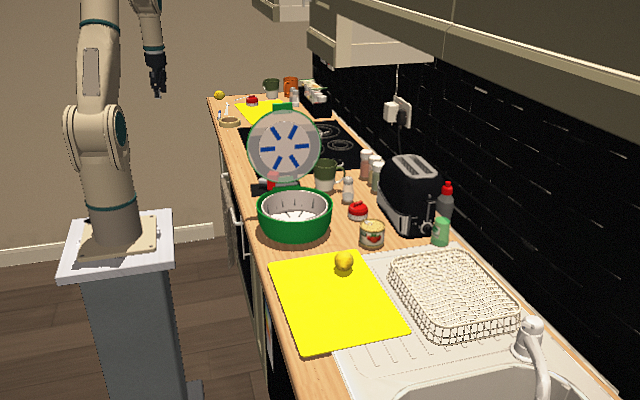

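View pics/top0.png

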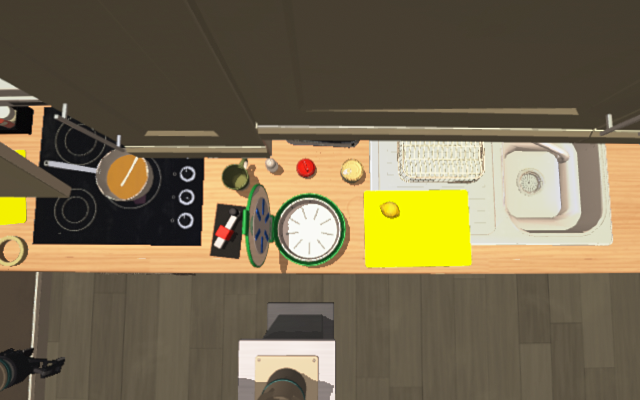

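The side view shows one lemon at (344,260) on the yellow board, the bowl at (295,215) and the open lid at (283,145). In the top view the lemon is at (390,209), the bowl at (310,229), the crank hub at (223,232) on the black mat, and the lid opens towards +y.

```bash
cat > h.py <<'E'
import numpy as np,cv2,pickle
from cell import read_state,cams
def KD(d):
    f=200/np.tan(np.radians(d["fovy"]/2));return np.array([[f,0,d["cx"]],[0,f,d["cy"]],[0,0,1]]),np.array([d["k1"],0,0,0,0.])
def ray(d,px):
    K,D=KD(d);p=cv2.undistortPoints(np.array(px,float).reshape(-1,1,2),K,D).reshape(-1,2)
    R=cv2.Rodrigues(d["rvec"])[0];v=np.c_[p,np.ones(len(p))]@R
    return -R.T@d["tvec"],v
def onz(d,px,z):
    c,v=ray(d,px);return c+v*((z-c[2])/v[:,2])[:,None]
def proj(d,P):
    K,D=KD(d);return cv2.projectPoints(np.array(P,float).reshape(-1,1,3),d["rvec"],d["tvec"],K,D)[0].reshape(-1,2)
def tri(d1,p1,d2,p2):
    c1,v1=ray(d1,[p1]);c2,v2=ray(d2,[p2]);v1=v1[0];v2=v2[0]
    t=np.linalg.lstsq(np.c_[v1,-v2],c2-c1,rcond=None)[0];a=c1+t[0]*v1;b=c2+t[1]*v2
    return (a+b)/2,np.linalg.norm(a-b)
def hsv(d,lo,hi,roi):
    m=cv2.inRange(cv2.cvtColor(d["color"],cv2.COLOR_RGB2HSV),lo,hi);o=np.zeros_like(m);x0,y0,x1,y1=roi;o[y0:y1,x0:x1]=m[y0:y1,x0:x1];return o
def big(m):
    return max(cv2.findContours(m,cv2.RETR_EXTERNAL,cv2.CHAIN_APPROX_NONE)[0],key=cv2.contourArea)
def cen(c):
    M=cv2.moments(c);return (M["m10"]/M["m00"],M["m01"]/M["m00"])
def load(n,i): return pickle.load(open(f"{n}{i}.pkl","rb"))
def snap(n,i):
    d=cams.get_image(n);pickle.dump(d,open(f"{n}{i}.pkl","wb"));return d
E
python3 - <<'E'
from h import *
t=load("top",0);s=load("side",0)
b=t["color"][[215,209,240],[390,383,420]];print(b, cv2.cvtColor(t["color"],cv2.COLOR_RGB2HSV)[[209,240],[390,420]], cv2.cvtColor(s["color"],cv2.COLOR_RGB2HSV)[[260,300],[344,330]])
# crop pictures enlarged
a=cv2.resize(t["color"][150:280,195:415],None,fx=3.6,fy=3.6,interpolation=cv2.INTER_CUBIC)
cv2.imwrite("pics/tcrop.png",a[:,:,::-1])
a=cv2.resize(s["color"][95:275,235:415],None,fx=3.3,fy=3.3,interpolation=cv2.INTER_CUBIC)
cv2.imwrite("pics/scrop.png",a[:,:,::-1])
# red hub
c=big(hsv(t,(0,150,100),(8,255,255),(205,205,245,260)));print("hub",cv2.minAreaRect(c),onz(t,[cen(c)],63))
# bowl outer rim
m=hsv(t,(55,100,30),(85,255,255),(270,185,355,275));P=np.vstack([x for x in cv2.findContours(m,0,1)[0]]);
w=onz(t,P.reshape(-1,2),85)
print("bowl",cv2.minEnclosingCircle(w[:,:2].astype(np.float32)),[w[:,:2].min(0),w[:,:2].max(0)])
E
```

```text
[[213 168  30]
 [231 190  34]
 [250 250   0]] [[ 28 203 250]
 [ 30 255 250]] [[ 27 208 251]
 [ 30 212 254]]
hub ((222.660400390625, 232.31134033203125), (13.306614875793457, 12.141072273254395), 29.05460548400879) [[505.08366054 207.28627467  63.        ]]
bowl ((518.2306518554688, -65.31159210205078), 122.60137176513672) [array([ 401.48216652, -187.77142047]), array([627.42199618,  51.39969055])]
```

View pics/tcrop.png

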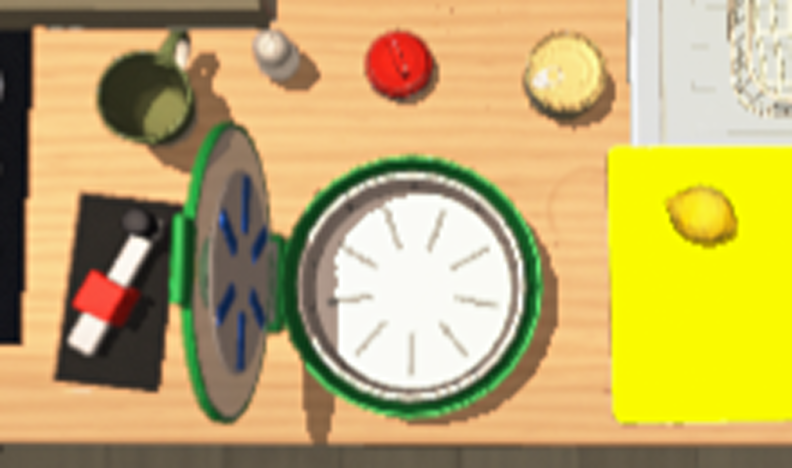

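View pics/scrop.png

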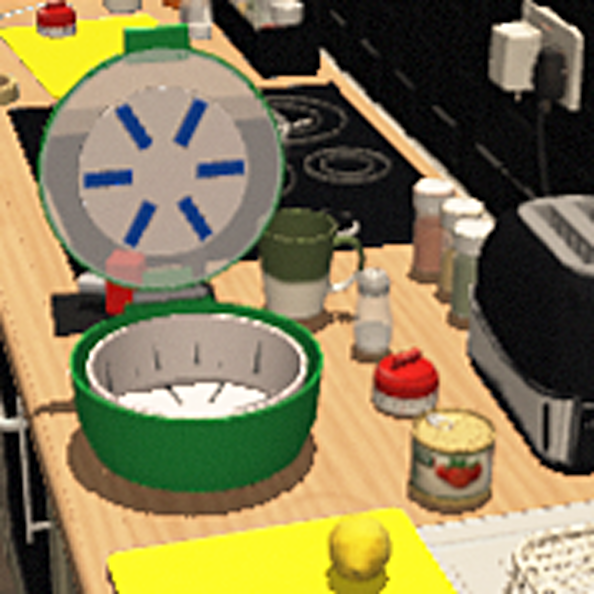

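The top crop shows the rim circle centred at (413,286), the hub at (106,298) with the knob at (138,222), the tab at (180,260) and the lemon at (703,215). In the side crop the tab is at (157,40) and the lemon at (360,545).

```bash
python3 - <<'E'
from h import *
t=load("top",0);s=load("side",0)
def T(x,y): return (195+x/3.6,150+y/3.6)
def S(x,y): return (235+x/3.3,95+y/3.3)
# lemon
m=hsv(t,(20,80,60),(29,245,255),(372,195,412,225));m=cv2.morphologyEx(m,cv2.MORPH_OPEN,np.ones((3,3)));c=big(m);print(cv2.contourArea(c),cen(c))
m2=hsv(s,(18,80,60),(28,255,255),(325,240,365,275));c2=big(cv2.morphologyEx(m2,cv2.MORPH_OPEN,np.ones((3,3))));print(cv2.contourArea(c2),cen(c2),cv2.boundingRect(c2))
print("lemon z38",onz(t,[cen(c)],38),"tri",tri(t,cen(c),s,cen(c2)))
w=onz(t,c.reshape(-1,2),38)[:,:2].astype(np.float32);print(cv2.minAreaRect(w), cv2.fitEllipse(w))
# bowl
# inner & outer edge circle: basket white floor / green ring by saturation
hs=cv2.cvtColor(t["color"],cv2.COLOR_RGB2HSV)
g=hsv(t,(55,120,30),(85,255,255),(278,190,350,270))
P=cv2.findNonZero(g).reshape(-1,2);W=onz(t,P,85)[:,:2]
# outermost points by angle, exclude hinge side (+y)
c0=np.array([515,-67.])
for _ in range(5):
    r=np.linalg.norm(W-c0,axis=1);a=np.arctan2(*(W-c0).T[::-1])
    sel=[]
    for k in np.arange(-np.pi,np.pi,.1):
        i=np.where((a>=k)&(a<k+.1))[0]
        if len(i) and not(np.pi/2-.6<k<np.pi/2+.6): sel.append(i[np.argmax(r[i])])
    Q=W[sel];A=np.c_[2*Q,np.ones(len(Q))];x=np.linalg.lstsq(A,(Q**2).sum(1),rcond=None)[0];c0=x[:2]
print("bowl",c0,np.sqrt(x[2]+c0@c0))
print("tab",tri(t,T(180,260),s,S(157,40)))
print("tab corners top z320",onz(t,[T(182,214),T(175,304)],320))
h=onz(t,[T(106,298)],63);k=onz(t,[T(138,222)],85);print("hub",h,"knob",k,np.linalg.norm((k-h)[0,:2]),np.degrees(np.arctan2(*(k-h)[0,1::-1])))
print("cw end",onz(t,[T(83,352)],32))
print("mat corners",onz(t,[T(80,195),T(57,378),T(158,390),T(185,208)],3))
print("hinge blocks",onz(t,[T(280,235),T(275,332)],90))
print("tin,timer,salt,mug",onz(t,[T(565,70)],58),onz(t,[T(400,63)],52),onz(t,[T(275,50)],90),onz(t,[T(146,100)],99))
E
```

```text
210.5 (389.7117973079968, 208.92557403008706)
387.5 (343.0894623655914, 262.8572043010752) (334, 250, 20, 25)
lemon z38 [[ 585.71876411 -339.6397702    38.        ]] tri (array([ 585.55793143, -340.73420695,   30.09863533]), np.float64(2.127521180877799))
((584.2686157226562, -339.5726623535156), (55.01311492919922, 54.28294372558594), 26.03972816467285) ((585.9820556640625, -339.5430908203125), (49.10298156738281, 62.60300064086914), 160.26763916015625)
bowl [514.85449409 -72.79895784] 113.97875725785508
tab (array([518.22876811,  81.62846267, 333.07266228]), np.float64(2.826443010406038))
tab corners top z320 [[551.02939049  83.91155332 320.        ]
 [486.26393522  87.20162971 320.        ]]
hub [[502.60321919 200.38169421  63.        ]] knob [[569.03461989 168.71085526  85.        ]] 73.59465360410316 -25.48923913313087
cw end [[454.57411338 227.58699034  32.        ]]
mat corners [[602.80032073 243.07857978   3.        ]
 [430.53763188 258.74770899   3.        ]
 [419.97304762 164.00456214   3.        ]
 [590.94416151 143.22753971   3.        ]]
hinge blocks [[557.66682876  41.96449632  90.        ]
 [472.35074774  44.73859039  90.        ]]
tin,timer,salt,mug [[ 714.30713288 -212.62746297   58.        ]] [[721.12662509 -60.72338865  52.        ]] [[724.02540465  49.73664609  90.        ]] [[676.21335301 161.83238323  99.        ]]
```

```bash
cat >> h.py <<'E'
def pose(s=None):
    from scipy.spatial.transform import Rotation as Ro
    s=s or read_state();return s["eef_pos"],Ro.from_euler("xyz",s["tool_rot"])
def goto(p,yaw=None,n=None):
    """print tool-frame shift (cm) and turn (deg) to a pointing-down target"""
    from scipy.spatial.transform import Rotation as Ro
    e,R=pose();d=R.inv().apply(np.array(p)-e)/10
    out=[d.round(2)]
    if yaw is not None: out.append(np.degrees((R.inv()*Ro.from_euler("xyz",[np.pi,0,np.radians(yaw)])).as_rotvec()).round(1))
    print("TCP",e.round(1),"shift",*out,"rows>=",np.ceil(np.linalg.norm(d)/4.1))
E
python3 - <<'E'
from h import *
t=load("top",0)
for z in(400,500,600,700): print(z,onz(t,[(258,150),(258,125),(450,137),(450,122),(300,150)],z)[:,:2].round(0).tolist())
c,v=ray(t,[(0,0)]);print(c)
E
```

```text
400 [[688.0, 42.0], [751.0, 44.0], [725.0, -429.0], [763.0, -430.0], [689.0, -60.0]]
500 [[662.0, 25.0], [718.0, 27.0], [694.0, -395.0], [729.0, -396.0], [662.0, -66.0]]
600 [[635.0, 9.0], [685.0, 10.0], [664.0, -362.0], [694.0, -363.0], [636.0, -72.0]]
700 [[609.0, -8.0], [651.0, -7.0], [634.0, -328.0], [660.0, -329.0], [609.0, -77.0]]
[ 441.64466225 -114.43144444 1334.11518704]
```

Emit:
move_arm:
  targets: "1 0 -1.5 -3.8 0 0 0;1 0 -1.5 -3.8 0 0 0;1 0 -1.5 -3.8 0 0 0;1 0 -1.5 -3.8 0 0 0;1 0 -1.5 -3.8 0 0 0"

```text
clock: 0.52
eef_pos: [137.4, 557.1, 400.1]
tool_rot: [-3.141, 0.0, 2.9]
force: [0.5, 1.3, 1.3]
width: 85.3
gripper_force: 0.0
```

Emit:
move_arm:
  targets: "1 0 -1 -3.8 0 0 0;1 -3.9 -0.14 0 0 0 4;1 -3.9 -0.14 0 0 0 4;1 -3.9 -0.14 0 0 0 4;1 -3.9 -0.14 0 0 0 4"

```text
clock: 0.93
eef_pos: [281.0, 489.8, 436.6]
tool_rot: [-3.142, 0.0, 2.618]
force: [0.2, 1.0, 0.1]
width: 85.6
gripper_force: 0.0
```

Emit:
move_arm:
  targets: "1 -3.8 -1.4 0 0 0 4;1 -3.8 -1.4 0 0 0 4;1 -3.6 -1.4 0 0 0 4;1 -3.6 -1.4 0 0 0 4;1 -3.6 -1.2 0 0 0 4"

```text
clock: 1.35
eef_pos: [383.8, 322.7, 436.4]
tool_rot: [-3.141, 0.0, 2.267]
force: [0.5, -0.0, -0.1]
width: 85.2
gripper_force: 0.0
```

Emit:
move_arm:
  targets: "1 -3.9 -0.14 0 0 0 4.5;1 -3.9 -0.14 0 0 0 4.5;1 -3.9 -0.14 0 0 0 4.5;1 -3.9 -0.14 0 0 0 4.5;1 -3.9 -0.14 0 0 0 4.5"

```text
clock: 1.77
eef_pos: [478.0, 153.7, 436.4]
tool_rot: [-3.141, 0.0, 1.875]
force: [0.9, -0.3, -0.3]
width: 85.4
gripper_force: 0.0
```

Emit:
move_arm:
  targets: "1 -3.9 -0.14 0 0 0 4.5;1 -3.9 -0.14 0 0 0 4.5;1 -3.9 -0.14 0 0 0 4.5;1 -3.9 -0.14 0 0 0 4.5;1 -3.9 -0.14 0 0 0 4.5"

```text
clock: 2.18
eef_pos: [499.6, -39.0, 436.4]
tool_rot: [-3.141, 0.0, 1.482]
force: [0.3, -0.3, 0.1]
width: 85.4
gripper_force: 0.0
```

Emit:
move_arm:
  targets: "1 -3.9 -0.14 0 0 0 4.5;1 -3.9 -0.14 0 0 0 4.5;1 -3.9 -0.14 0 0 0 4.5;1 -3.9 -0.14 0 0 0 4.5;1 -3.9 -0.14 0 0 0 4.5"

```text
clock: 2.6
eef_pos: [445.8, -225.3, 436.4]
tool_rot: [-3.141, 0.0, 1.09]
force: [0.9, -0.4, 0.7]
width: 85.1
gripper_force: 0.0
```

```bash
cat > lem.py <<'E'
import sys
from h import *
i=sys.argv[1];t=snap("top",i);s=snap("side",i)
m=hsv(t,(20,80,60),(29,245,255),(366,190,472,268));m=cv2.morphologyEx(m,cv2.MORPH_OPEN,np.ones((3,3)));
m2=hsv(s,(18,80,60),(28,255,255),(265,235,410,350));m2=cv2.morphologyEx(m2,cv2.MORPH_OPEN,np.ones((3,3)))
for c in cv2.findContours(m,0,1)[0]:
    if cv2.contourArea(c)>60:print("top",cv2.contourArea(c),np.round(cen(c),1),onz(t,[cen(c)],38).round(1))
for c in cv2.findContours(m2,0,1)[0]:
    if cv2.contourArea(c)>100:print("side",cv2.contourArea(c),np.round(cen(c),1),onz(s,[cen(c)],33).round(1))
E
python3 lem.py 1; python3 -c "
from h import *
goto([585.5,-340,200],70)"
```

```text
top 139.0 [387.6 207.3] [[ 591.  -332.8   38. ]]
side 192.0 [284.5 288.2] [[ 409.9 -409.9   33. ]]
side 398.5 [343.1 263.8] [[ 581.6 -348.7   33. ]]
TCP [ 442.  -230.6  437.3] shift [-2.78 17.8  23.75] [ 0.   0.2 -8.2] rows>= 8.0
```

Emit:
move_arm:
  targets: "1 -0.35 2.2 3 0 0 -1;1 -0.35 2.2 3 0 0 -1;1 -0.35 2.2 3 0 0 -1;1 -0.35 2.2 3 0 0 -1;1 -0.35 2.2 3 0 0 -1"

```text
clock: 3.12
eef_pos: [539.2, -286.4, 284.8]
tool_rot: [-3.141, -0.001, 1.182]
force: [0.5, -0.3, 1.3]
width: 85.5
gripper_force: 0.0
```

Emit:
move_arm:
  targets: "1 -0.35 2.2 3 0 0 -1;1 -0.35 2.2 3 0 0 -1;1 -0.35 2.2 2.7 0 0 -1;1 0 0 0 0 0 0"

```text
clock: 3.45
eef_pos: [596.1, -318.7, 191.5]
tool_rot: [-3.132, -0.001, 1.235]
force: [-0.4, 0.6, 0.2]
width: 85.4
gripper_force: 0.0
```

```bash
python3 lem.py 2; python3 -c "
from h import *
goto([585.5,-340,120],70)
cv2.imwrite('pics/a.png',cv2.resize(load('side',2)['color'][150:310,220:440],None,fx=3.4,fy=3.4)[:,:,::-1])"
```

```text
side 206.5 [282.2 322.6] [[ 378.3 -529.3   33. ]]
side 2724.5 [322.8 286.1] [[ 503.  -426.5   33. ]]
side 104.0 [272.4 255.4] [[ 409.5 -261.3   33. ]]
side 110.0 [392.8 240.8] [[ 754.7 -277.5   33. ]]
side 187.0 [347.8 240.6] [[ 630.9 -243.3   33. ]]
TCP [ 595.4 -319.6  197.5] shift [-2.26 -0.23  7.75] [-0.2 -0.   0.7] rows>= 2.0
```

View pics/a.png

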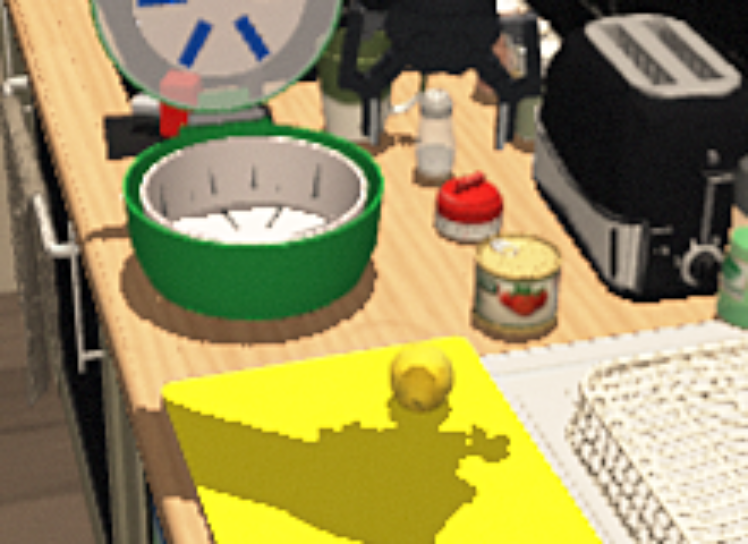

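The lemon sits unchanged at crop (420,378), below the open gripper; I correct sideways and go down.

Emit:
move_arm:
  targets: "1 -2.2 -0.2 2.5 0 0 0.7;1 0 0 3.5 0 0 0;1 0 0 3.5 0 0 0;1 0 0 0 0 0 0"

```text
clock: 3.88
eef_pos: [583.3, -337.2, 100.3]
tool_rot: [-3.132, -0.003, 1.22]
force: [-1.5, 1.5, -1.1]
width: 85.0
gripper_force: 0.0
```

```bash
python3 -c "
from h import *
goto([585.5,-340,19],70)"
```

```text
TCP [ 583.3 -337.2  100.3] shift [-0.21  0.38  8.13] [-0.5 -0.2 -0.1] rows>= 2.0
```

Emit:
move_arm:
  targets: "1 -0.2 0.2 3 0 0 0;1 0 0 3 0 0 0;1 0 0 2.1 0 0 0;1 0 0 0 0 0 0;-1 0 0 0 0 0 0"

```text
clock: 4.3
eef_pos: [588.8, -343.0, 25.9]
tool_rot: [3.14, 0.0, 1.221]
force: [-0.1, -1.1, 1.0]
width: 75.5
gripper_force: 0.0
```

Emit:
move_arm:
  targets: "-1 0 0 0 0 0 0;-1 0 0 0 0 0 0;-1 0 0 0 0 0 0;-1 0 0 0 0 0 0;-1 0 0 0 0 0 0"

```text
clock: 4.72
eef_pos: [584.6, -343.2, 31.7]
tool_rot: [-3.137, -0.002, 1.22]
force: [-16.7, 10.3, 40.8]
width: 32.2
gripper_force: 53.4
```

Emit:
move_arm:
  targets: "-1 0 0 -1.5 0 0 0;-1 0 0 -3 0 0 0;-1 0 0 -3.5 0 0 0;-1 0 0 -3.5 0 0 0;-1 0 0 -3.5 0 0 0"

```text
clock: 5.13
eef_pos: [588.3, -343.4, 177.7]
tool_rot: [3.139, 0.0, 1.22]
force: [0.0, -0.5, -1.0]
width: -0.1
gripper_force: 0.0
```

```bash
python3 -c "
from h import *
goto([515,-72,170],70)"
```

```text
TCP [ 588.3 -343.4  177.7] shift [ 22.98 -16.2    0.72] [ 0.1  0.  -0.1] rows>= 7.0
```

```bash
python3 lem.py 3; python3 -c "
from h import *
cv2.imwrite('pics/b.png',np.hstack([cv2.resize(load('side',3)['color'][235:315,255:385],None,fx=3,fy=3),cv2.resize(load('top',3)['color'][185:265,360:490],None,fx=3,fy=3)])[:,:,::-1])"
```

```text
side 145.5 [281.4 322.4] [[ 376.8 -528.3   33. ]]
side 2345.0 [319.6 295.3] [[ 485.5 -459.    33. ]]
side 357.5 [343.5 265. ] [[ 581.1 -354.2   33. ]]
side 115.0 [392.7 240.9] [[ 754.3 -277.8   33. ]]
side 159.0 [348.  240.7] [[ 631.2 -243.9   33. ]]
```

View pics/b.png

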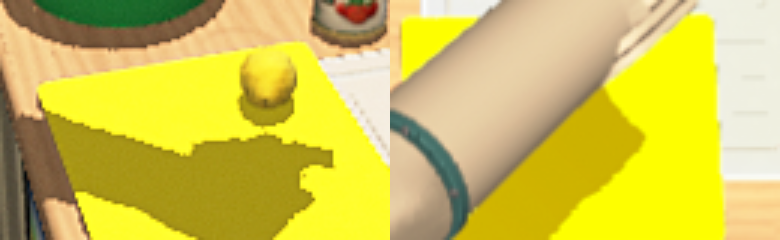

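Emit:
move_arm:
  targets: "1 3.3 -2.3 0 0 0 0;1 3.3 -2.3 0 0 0 0;1 3.3 -2.3 0 0 0 0;1 3.3 -2.3 0 0 0 0;1 3.3 -2.3 0 0 0 0"

```text
clock: 5.65
eef_pos: [536.2, -147.1, 174.9]
tool_rot: [3.14, -0.001, 1.22]
force: [0.7, 0.7, 0.3]
width: 60.6
gripper_force: 0.0
```

```bash
python3 lem.py 4; python3 -c "
from h import *
t=load('top',4)
m=hsv(t,(20,80,60),(29,245,255),(366,190,472,268));m=cv2.morphologyEx(m,cv2.MORPH_OPEN,np.ones((3,3)));c=big(m)
w=onz(t,c.reshape(-1,2),38)[:,:2].astype(np.float32);print(cv2.fitEllipse(w))
cv2.imwrite('pics/c.png',np.hstack([cv2.resize(load('side',4)['color'][235:315,255:385],None,fx=3,fy=3),cv2.resize(load('top',4)['color'][185:265,360:490],None,fx=3,fy=3)])[:,:,::-1])"
```

```text
top 214.5 [389.6 208.7] [[ 586.5 -339.4   38. ]]
side 437.0 [292.8 263.7] [[ 453.5 -313.5   33. ]]
side 390.5 [343.6 264.1] [[ 582.5 -350.2   33. ]]
((586.6480712890625, -339.4283447265625), (49.332435607910156, 63.01873016357422), 160.83255004882812)
```

View pics/c.png

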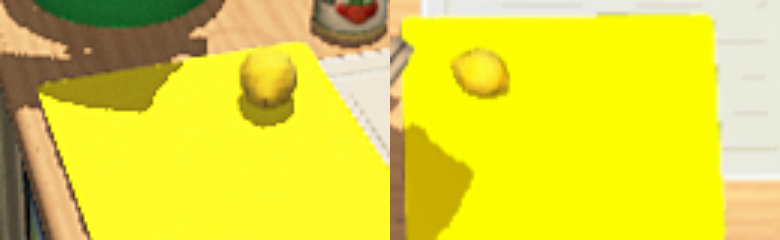

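The lemon is almost where it was (side crop (268,78), top crop (480,72) → (586,-339)); I grasped too high, so I retry lower and let it settle.

Emit:
move_arm:
  targets: "1 -3.3 2.3 0 0 0 0;1 -3.3 2.3 0 0 0 0;1 -3.3 2.3 0 0 0 0;1 -3.3 2.3 0 0 0 0;1 -3.1 2.1 0 0 0 0"

```text
clock: 6.17
eef_pos: [587.4, -343.6, 175.2]
tool_rot: [3.139, 0.001, 1.22]
force: [0.3, -0.7, 0.9]
width: 85.3
gripper_force: 0.0
```

Emit:
move_arm:
  targets: "1 0 0 3.5 0 0 0;1 0 0 3.5 0 0 0;1 0 0 0 0 0 0;1 0 0 0 0 0 0"

```text
clock: 6.5
eef_pos: [585.9, -340.0, 103.0]
tool_rot: [-3.138, -0.001, 1.22]
force: [-0.1, -0.3, 0.5]
width: 85.7
gripper_force: 0.0
```

```bash
python3 -c "
from h import *
goto([586,-340,12],70.5)"
```

```text
TCP [ 585.9 -340.   103. ] shift [-0.    0.04  9.1 ] [-0.2 -0.  -0.6] rows>= 3.0
```

Emit:
move_arm:
  targets: "1 0 0 3.1 0 0 0;1 0 0 3 0 0 0;1 0 0 3 0 0 0;1 0 0 0 0 0 0;1 0 0 0 0 0 0"

```text
clock: 6.92
eef_pos: [587.5, -340.5, 14.3]
tool_rot: [3.141, 0.0, 1.222]
force: [-0.6, -0.0, 1.4]
width: 86.1
gripper_force: 0.0
```

Emit:
move_arm:
  targets: "-1 0 0 0 0 0 0;-1 0 0 0 0 0 0;-1 0 0 0 0 0 0;-1 0 0 0 0 0 0;-1 0 0 0 0 0 0"

```text
clock: 7.33
eef_pos: [588.5, -341.6, 16.3]
tool_rot: [3.137, 0.0, 1.221]
force: [-1.2, 0.0, 10.2]
width: 47.2
gripper_force: 59.8
```

Emit:
move_arm:
  targets: "-1 0 0 -1 0 0 0;-1 0 0 -2 0 0 0;-1 0 0 -3 0 0 0;-1 0 0 -3.5 0 0 0;-1 0 0 -3.5 0 0 0"

```text
clock: 7.75
eef_pos: [586.5, -340.4, 144.9]
tool_rot: [-3.141, 0.0, 1.22]
force: [0.1, -0.9, -0.6]
width: 47.0
gripper_force: 61.4
```

```bash
python3 -c "
from h import *
goto([515,-72,140],70.5)"
```

```text
TCP [ 586.5 -340.4  144.9] shift [ 22.76 -15.92   0.49] [-0.   0.  -0.6] rows>= 7.0
```

Emit:
move_arm:
  targets: "-1 2.8 -2 0 0 0 0;-1 2.8 -2 0 0 0 0;-1 2.8 -2 0 0 0 0;-1 2.8 -2 0 0 0 0;-1 2.8 -2 0 0 0 0"

```text
clock: 8.17
eef_pos: [540.5, -173.3, 144.0]
tool_rot: [3.14, -0.001, 1.22]
force: [1.1, 0.9, 0.4]
width: 47.1
gripper_force: 61.4
```

Emit:
move_arm:
  targets: "-1 2.8 -2 0 0 0 0;-1 2.8 -2 0 0 0 0;-1 2.8 -2 0 0 0 0;-1 0 0 1 0 0 0;-1 0 0 2 0 0 0"

```text
clock: 8.58
eef_pos: [515.3, -72.4, 115.0]
tool_rot: [3.137, -0.003, 1.226]
force: [1.0, -0.7, -0.6]
width: 46.9
gripper_force: 61.5
```

Emit:
move_arm:
  targets: "-1 0 0 3 0 0 0;-1 0 0 3 0 0 0;-1 0 0 2.5 0 0 0;-1 0 0 0 0 0 0;-1 0 0 0 0 0 0"

```text
clock: 9.0
eef_pos: [513.1, -75.6, 27.9]
tool_rot: [-3.14, 0.0, 1.22]
force: [0.9, -0.2, -0.2]
width: 47.0
gripper_force: 61.8
```

Emit:
move_arm:
  targets: "1 0 0 0 0 0 0;1 0 0 0 0 0 0;1 0 0 0 0 0 0;1 0 0 -2.5 0 0 0;1 0 0 -3.5 0 0 0"

```text
clock: 9.42
eef_pos: [511.8, -74.8, 87.5]
tool_rot: [-3.138, 0.001, 1.221]
force: [0.6, 0.8, -0.1]
width: 85.3
gripper_force: 0.0
```

Emit:
move_arm:
  targets: "1 0 0 -3.5 0 0 0;-1 0 0 -4 0 0 -5;-1 0 0 -4 0 0 -5;-1 0 0 -4 0 0 -5;-1 0 0 -4 0 0 -4.6"

```text
clock: 9.83
eef_pos: [512.9, -75.5, 286.0]
tool_rot: [3.14, 0.0, 1.567]
force: [1.3, 0.6, 0.4]
width: 38.5
gripper_force: 0.0
```

Emit:
move_arm:
  targets: "-1 0 0 -4 0 0 0;-1 0 0 -4 0 0 0;-1 0 0 -4 0 0 0;-1 0 0 -3 0 0 0;-1 0 0 0 0 0 0"

```text
clock: 10.25
eef_pos: [515.7, -76.9, 440.3]
tool_rot: [3.128, 0.0, 1.562]
force: [0.5, -0.2, -0.1]
width: -0.1
gripper_force: 0.0
```

```bash
python3 -c "
from h import *
goto([518,135,420],90)
t=snap('top',5);s=snap('side',5)
cv2.imwrite('pics/d.png',np.hstack([cv2.resize(s['color'][95:245,235:385],None,fx=2.6,fy=2.6),cv2.resize(t['color'][150:300,200:350],None,fx=2.6,fy=2.6)])[:,:,::-1])"
```

```text
TCP [515.7 -76.9 440.3] shift [21.19  0.03  2.02] [ 0.8  0.  -0.5] rows>= 6.0
```

View pics/d.png

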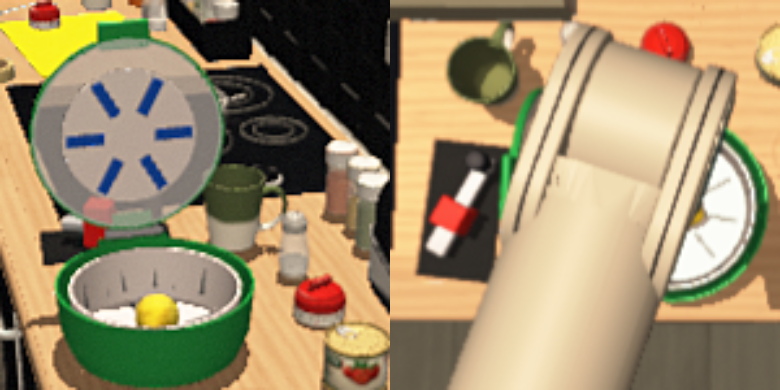

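The lemon lies in the basket at side crop (157,312), the lid unchanged. Now I go over behind the lid.

Emit:
move_arm:
  targets: "-1 4 0 0 0 0 0;-1 4 0 0 0 0 0;-1 4 0 0 0 0 0;-1 4 0 0 0 0 0;-1 4 0 0 0 0 0"

```text
clock: 10.77
eef_pos: [513.5, 126.4, 431.8]
tool_rot: [-3.139, 0.0, 1.562]
force: [1.0, 0.2, 0.4]
width: 0.2
gripper_force: 0.0
```

Emit:
move_arm:
  targets: "-1 1.5 0 0 0 0 0;-1 0 0 4 0 0 0;-1 0 0 4 0 0 0;-1 0 0 4 0 0 0;-1 0 0 0.5 0 0 0"

```text
clock: 11.18
eef_pos: [509.0, 139.3, 300.8]
tool_rot: [-3.127, 0.004, 1.563]
force: [-2.0, 0.4, -0.5]
width: -0.0
gripper_force: 0.0
```

```bash
python3 -c "
from h import *
goto([518,110,318],90)
H=np.array([518,53,90.])
p=None
for th in [1.68,1.6,1.5,1.4,1.3,1.2,1.1,1.0,.9,.8,.7,.6,.5,.4,.3,.2,.1,.05,0]:
    y=53-235*np.cos(th)+4*np.sin(th)+11*np.sin(th); z=90+235*np.sin(th)+4*np.cos(th)
    print(th,round(y),round(z), None if p is None else ((y-p[0])/10,(p[1]-z)/10)); p=(y,z)
"
```

```text
TCP [509.  139.3 300.8] shift [-2.93  0.89 -1.72] [-0.8  0.2 -0.4] rows>= 1.0
1.68 94 323 None
1.6 75 325 (np.float64(-1.8667043022915408), np.float64(-0.16187931179602516))
1.5 51 325 (np.float64(-2.3516309379274807), np.float64(0.008872796692497787))
1.4 28 322 (np.float64(-2.349971503888038), np.float64(0.24337155397345214))
1.3 5 318 (np.float64(-2.3248319313790384), np.float64(0.4754386231350395))
1.2 -18 310 (np.float64(-2.2764634066989786), np.float64(0.7027552667333794))
1.1 -40 301 (np.float64(-2.2053492121579223), np.float64(0.9230502120065296))
1.0 -61 290 (np.float64(-2.1121998972805267), np.float64(1.1341223446811397))
0.9 -81 277 (np.float64(-1.9979461792299482), np.float64(1.3338627017786961))
0.8 -100 261 (np.float64(-1.8637296433897148), np.float64(1.5202755436764732))
0.7 -117 244 (np.float64(-1.7108913370198393), np.float64(1.6914982948781188))
0.6 -132 226 (np.float64(-1.5409583699559448), np.float64(1.8458201542523311))
0.5 -146 206 (np.float64(-1.3556286562325652), np.float64(1.9816991887922826))
0.4 -158 185 (np.float64(-1.1567539490873713), np.float64(2.097777740100477))
0.3 -167 163 (np.float64(-0.9463213388549093), np.float64(2.192895989662722))
0.2 -174 141 (np.float64(-0.726433398616851), np.float64(2.2661035473712845))
0.1 -179 117 (np.float64(-0.49928717598677963), np.float64(2.316668947508765))
0.05 -181 106 (np.float64(-0.16281460631232675), np.float64(1.1700763752927443))
0 -182 94 (np.float64(-0.10433763462430931), np.float64(1.174010582018927))
```

Emit:
move_arm:
  targets: "-1 -1.5 0.9 -1.9 0 0 0;-1 -1.5 0 0 0 0 0;-1 -1.4 0 0 0 0 0;-1 -1 0 0 0 0 0;-1 -1.5 0 -0.2 0 0 0"

```text
clock: 11.6
eef_pos: [523.3, 70.9, 329.3]
tool_rot: [-3.141, -0.001, 1.564]
force: [-0.5, 1.0, -0.8]
width: -0.2
gripper_force: 0.0
```

Emit:
move_arm:
  targets: "-1 -2 0 0 0 0 0;-1 -2.3 0 0.1 0 0 0;-1 -2.3 0 0.4 0 0 0;-1 -2.3 0 0.6 0 0 0;-1 -2.3 0 0.8 0 0 0"

```text
clock: 12.02
eef_pos: [522.9, -42.3, 310.8]
tool_rot: [3.14, -0.001, 1.563]
force: [0.7, 1.0, -0.9]
width: 0.2
gripper_force: 0.0
```

```bash
python3 -c "
from h import *
t=snap('top',6);s=snap('side',6);print(pose()[0])
cv2.imwrite('pics/e.png',np.hstack([cv2.resize(s['color'][95:245,215:365],None,fx=2.6,fy=2.6),cv2.resize(t['color'][150:300,200:350],None,fx=2.6,fy=2.6)])[:,:,::-1])"
```

```text
[521.43426965 -45.97674103 309.95043649]
```

View pics/e.png

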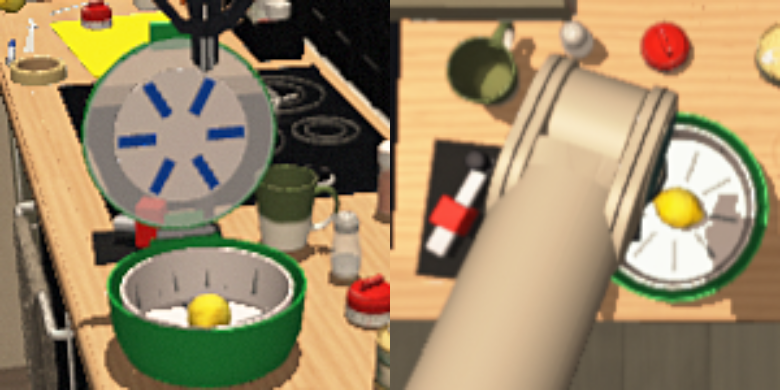

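The picture shows the lid unmoved at side crop (180,135) with the fingers at (205,55) in front of it: my lid angle is off. I check it by projecting the lid at several angles.

```bash
python3 -c "
from h import *
t=load('top',0);s=load('side',0)
for th in(1.57,1.68,1.75,1.85,2.0):
    u=np.array([0.04,-np.cos(th)*1,np.sin(th)]);n=np.array([0,np.sin(th),np.cos(th)]);H=np.array([519,52,90.])
    P=[H+5*u-4*n,H+124*u,H+243*u,H+261*u,H+250*u+6*n]
    print(th,proj(t,P).round(0).tolist(),proj(s,P).round(0).tolist())
for d,r in((s,(250,95,320,190)),(t,(235,180,282,275))):
    g=hsv(d,(50,100,30),(88,255,255),r);ys,xs=np.nonzero(g)
    if d is t: k=xs<270;print('top lid x',xs.min(),ys[xs<250].min(),ys[xs<250].max(), [ (r,xs[ys==r].min()) for r in (186,195,205,212,220,228,240)])
    else: print('side tab rows',[(r,xs[ys==r].min(),xs[ys==r].max()) for r in range(ys.min(),ys.min()+18,2)])
"
```

```text
1.57 [[270.0, 227.0], [264.0, 223.0], [257.0, 218.0], [256.0, 217.0], [254.0, 217.0]] [[286.0, 182.0], [287.0, 147.0], [288.0, 110.0], [288.0, 104.0], [287.0, 107.0]]
1.68 [[270.0, 227.0], [259.0, 223.0], [247.0, 218.0], [244.0, 217.0], [243.0, 217.0]] [[286.0, 182.0], [286.0, 146.0], [286.0, 108.0], [286.0, 102.0], [285.0, 105.0]]
1.75 [[270.0, 227.0], [256.0, 223.0], [240.0, 218.0], [237.0, 217.0], [237.0, 217.0]] [[286.0, 182.0], [285.0, 145.0], [285.0, 107.0], [284.0, 101.0], [284.0, 104.0]]
1.85 [[270.0, 227.0], [252.0, 223.0], [231.0, 218.0], [228.0, 217.0], [228.0, 218.0]] [[286.0, 182.0], [285.0, 145.0], [283.0, 106.0], [283.0, 100.0], [282.0, 104.0]]
2.0 [[270.0, 227.0], [246.0, 223.0], [219.0, 218.0], [215.0, 217.0], [216.0, 218.0]] [[286.0, 182.0], [283.0, 145.0], [281.0, 107.0], [280.0, 101.0], [280.0, 105.0]]
side tab rows [(102, np.int64(288), np.int64(291)), (104, np.int64(273), np.int64(291)), (106, np.int64(273), np.int64(291)), (108, np.int64(273), np.int64(291)), (110, np.int64(273), np.int64(294)), (112, np.int64(269), np.int64(300)), (114, np.int64(265), np.int64(303)), (116, np.int64(262), np.int64(306)), (118, np.int64(260), np.int64(309))]
top lid x 242 194 258 [(186, np.int64(254)), (195, np.int64(249)), (205, np.int64(247)), (212, np.int64(242)), (220, np.int64(242)), (228, np.int64(242)), (240, np.int64(246))]
```

```bash
python3 -c "
from h import *
t=load('top',6);s=load('side',6)
for th in(1.0,1.1,1.2,1.3,1.4,1.57,1.68):
    u=np.array([0.04,-np.cos(th)*1,np.sin(th)]);H=np.array([519,52,90.])
    c=H+124*u;P=[H+243*u,H+261*u,c+[119,0,0],c-[119,0,0]]
    print(th,proj(s,P).round(0).tolist())
print(proj(s,[pose()[0]]))
g=hsv(s,(50,100,30),(88,255,255),(240,95,330,186));ys,xs=np.nonzero(g)
print([(r,xs[ys==r].min(),xs[ys==r].max()) for r in range(ys.min(),186,4) if (ys==r).any()])
"
```

```text
1.0 [[298.0, 137.0], [299.0, 133.0], [330.0, 157.0], [253.0, 165.0]]
1.1 [[296.0, 130.0], [297.0, 126.0], [329.0, 154.0], [252.0, 162.0]]
1.2 [[295.0, 125.0], [295.0, 120.0], [328.0, 151.0], [251.0, 159.0]]
1.3 [[293.0, 119.0], [293.0, 114.0], [327.0, 149.0], [251.0, 156.0]]
1.4 [[291.0, 115.0], [291.0, 110.0], [325.0, 147.0], [250.0, 154.0]]
1.57 [[288.0, 110.0], [288.0, 104.0], [324.0, 144.0], [249.0, 151.0]]
1.68 [[286.0, 108.0], [286.0, 102.0], [322.0, 142.0], [248.0, 149.0]]
[[292.94609711 128.07943757]]
[(103, np.int64(274), np.int64(281)), (107, np.int64(273), np.int64(284)), (111, np.int64(272), np.int64(273)), (115, np.int64(264), np.int64(305)), (119, np.int64(259), np.int64(310)), (123, np.int64(255), np.int64(314)), (127, np.int64(251), np.int64(316)), (131, np.int64(249), np.int64(250)), (135, np.int64(248), np.int64(248)), (139, np.int64(247), np.int64(320)), (143, np.int64(246), np.int64(321)), (147, np.int64(246), np.int64(321)), (163, np.int64(315), np.int64(316)), (167, np.int64(313), np.int64(313)), (171, np.int64(255), np.int64(310)), (175, np.int64(259), np.int64(260))]
```

The lid still stands at about 1.67 rad; the fingertips passed over the tab. I go back and push lower.

Emit:
move_arm:
  targets: "-1 0 0 -3.5 0 0 0;-1 0 0 -4 0 0 0;-1 0 0 -3 0 0 0;-1 4 0 0 0 0 0;-1 4 0 0 0 0 0"

```text
clock: 12.53
eef_pos: [524.3, 37.4, 418.2]
tool_rot: [3.136, -0.001, 1.557]
force: [0.8, 1.1, 0.0]
width: -0.3
gripper_force: 0.0
```

Emit:
move_arm:
  targets: "-1 4 0 0 0 0 0;-1 4 0 0 0 0 0;-1 3.5 0 0 0 0 0;-1 0 0 0 0 0 0;-1 0 0 3 0 0 0"

```text
clock: 12.95
eef_pos: [526.8, 157.9, 389.1]
tool_rot: [3.132, -0.004, 1.57]
force: [1.4, -1.6, -1.0]
width: -0.0
gripper_force: 0.0
```

Emit:
move_arm:
  targets: "-1 0 0 3.5 0 0 0;-1 0 0 3 0 0 0;-1 0 0 2 0 0 0;-1 0 0 0 0 0 0;-1 0 0 0 0 0 0"

```text
clock: 13.37
eef_pos: [523.8, 154.0, 300.0]
tool_rot: [-3.14, 0.0, 1.563]
force: [0.6, -0.0, 1.0]
width: -0.1
gripper_force: 0.0
```

```bash
python3 -c "
from h import *
goto([518,100,300],90)
s=snap('side',7)
g=hsv(s,(50,100,30),(88,255,255),(240,95,330,186));ys,xs=np.nonzero(g)
print([(r,xs[ys==r].min(),xs[ys==r].max()) for r in range(ys.min(),116,2) if (ys==r).any()],proj(s,[pose()[0]]))
H=np.array([518,53,90.])
p=None
for th in np.arange(1.68,-.01,-.12):
    y=53-218*np.cos(th)+15*np.sin(th); z=90+218*np.sin(th)+4*np.cos(th)
    print(th.round(2),round(y),round(z), None if p is None else (round((y-p[0])/10,1),round((p[1]-z)/10,1))); p=(y,z)
"
```

```text
TCP [523.8 154.  300. ] shift [-5.41 -0.54  0.  ] [-0.1  0.  -0.4] rows>= 2.0
[(102, np.int64(283), np.int64(291)), (104, np.int64(273), np.int64(291)), (106, np.int64(273), np.int64(291)), (108, np.int64(273), np.int64(291)), (110, np.int64(273), np.int64(294)), (112, np.int64(270), np.int64(300)), (114, np.int64(266), np.int64(303))] [[279.58153341 110.11260325]]
1.68 92 306 None
1.56 66 308 (np.float64(-2.6), np.float64(-0.2))
1.44 39 307 (np.float64(-2.6), np.float64(0.1))
1.32 13 302 (np.float64(-2.6), np.float64(0.4))
1.2 -12 295 (np.float64(-2.5), np.float64(0.8))
1.08 -37 284 (np.float64(-2.5), np.float64(1.0))
0.96 -60 271 (np.float64(-2.3), np.float64(1.3))
0.84 -81 255 (np.float64(-2.2), np.float64(1.6))
0.72 -101 237 (np.float64(-2.0), np.float64(1.8))
0.6 -118 216 (np.float64(-1.7), np.float64(2.0))
0.48 -133 194 (np.float64(-1.5), np.float64(2.2))
0.36 -146 171 (np.float64(-1.2), np.float64(2.4))
0.24 -155 146 (np.float64(-0.9), np.float64(2.5))
0.12 -162 120 (np.float64(-0.6), np.float64(2.6))
0.0 -165 94 (np.float64(-0.3), np.float64(2.6))
```

Emit:
move_arm:
  targets: "-1 -2 -0.5 0 0 0 0;-1 -2 0 0 0 0 0;-1 -1.5 0 0 0 0 0;-1 -1.5 0 0 0 0 0;-1 -1.5 0 0 0 0 0"

```text
clock: 13.83
eef_pos: [520.1, 69.3, 302.5]
tool_rot: [3.137, -0.003, 1.564]
force: [0.3, 2.7, 1.2]
width: 0.5
gripper_force: 1.2
```

Emit:
move_arm:
  targets: "-1 -1.5 0 0 0 0 0;-1 -2 0 0 0 0 0;-1 -2 0 0 0 0 0;-1 0 0 0 0 0 0"

```text
clock: 14.17
eef_pos: [519.2, 9.6, 302.4]
tool_rot: [3.137, 0.001, 1.557]
force: [0.1, 0.3, -0.1]
width: -0.1
gripper_force: 0.0
```

```bash
cat > lid.py <<'E'
import sys
from h import *
s=snap('side',8);S=read_state();print(S["eef_pos"].round(1),S["force"].round(1))
g=hsv(s,(50,100,30),(88,255,255),(240,95,345,186));ys,xs=np.nonzero(g)
print([(int(r),int(xs[ys==r].min()),int(xs[ys==r].max())) for r in range(ys.min(),ys.min()+14,2) if (ys==r).any()],"tip",proj(s,[pose()[0]]).round(0))
E
python3 lid.py
```

```text
[519.2  11.9 302. ] [-0.7 -0.  -1.3]
[(113, 292, 292), (115, 279, 298), (117, 278, 298), (119, 278, 298), (121, 278, 303), (123, 272, 311), (125, 269, 313)] tip [[288. 124.]]
```

The lid now follows (tab top at row 114, about 1.3 rad). I continue along the arc.

Emit:
move_arm:
  targets: "-1 -2.5 0 0.8 0 0 0;-1 -2.5 0 1 0 0 0;-1 -2.3 0 1.3 0 0 0;-1 -2.2 0 1.6 0 0 0;-1 -2 0 1.8 0 0 0"

```text
clock: 14.63
eef_pos: [519.3, -101.1, 236.1]
tool_rot: [3.137, -0.0, 1.565]
force: [0.7, 1.2, 1.1]
width: -0.1
gripper_force: 0.8
```

Emit:
move_arm:
  targets: "-1 -1.7 0 2 0 0 0;-1 -1.5 0 2.2 0 0 0;-1 -1.2 0 2.4 0 0 0;-1 0 0 0 0 0 0"

```text
clock: 14.97
eef_pos: [515.6, -146.1, 166.3]
tool_rot: [-3.137, 0.0, 1.561]
force: [-0.5, -0.3, -0.1]
width: -0.1
gripper_force: 0.0
```

```bash
python3 lid.py; python3 -c "
from h import *
cv2.imwrite('pics/f.png',cv2.resize(load('side',8)['color'][115:255,225:375],None,fx=3.5,fy=3.5)[:,:,::-1])"
```

```text
[ 516.5 -144.9  168. ] [-0.2 -0.1  0.2]
[(116, 290, 290), (118, 292, 307), (120, 292, 310)] tip [[300. 188.]]
```

View pics/f.png

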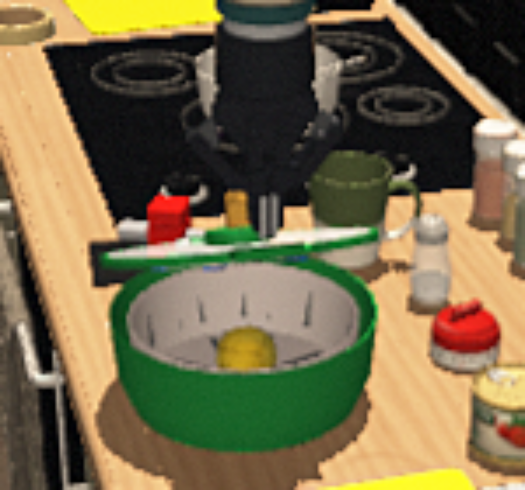

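The picture shows the lid nearly level at crop (240,245), about 0.35 rad, the fingers standing on it near its free edge and the lemon below.

Emit:
move_arm:
  targets: "-1 -0.9 0 2.3 0 0 0;-1 -0.6 0 2.3 0 0 0;-1 -0.3 0 1.5 0 0 0;-1 0 0 0.8 0 0 0;-1 0 0 0 0 0 0"

```text
clock: 15.43
eef_pos: [517.3, -161.6, 99.6]
tool_rot: [-3.141, -0.001, 1.565]
force: [0.3, 0.4, -0.7]
width: -0.1
gripper_force: 0.0
```

Emit:
move_arm:
  targets: "-1 0 0 0.5 0 0 0;-1 0 0 0 0 0 0;-1 0 0 0 0 0 0"

```text
clock: 15.68
eef_pos: [517.5, -162.8, 95.7]
tool_rot: [3.14, -0.0, 1.564]
force: [1.3, 0.3, 0.4]
width: -0.4
gripper_force: 0.0
```

```bash
python3 lid.py
```

```text
[ 517.4 -163.    95.6] [0.7 0.4 0.1]
[(95, 287, 302), (97, 288, 297)] tip [[302. 213.]]
```

Emit:
move_arm:
  targets: "-1 0 0 0.3 0 0 0;-1 0 0 0 0 0 0;-1 0 0 0 0 0 0"

```text
clock: 15.98
eef_pos: [516.9, -163.2, 91.9]
tool_rot: [3.141, -0.0, 1.563]
force: [0.1, 0.3, 0.9]
width: 0.1
gripper_force: 0.3
```

Emit:
move_arm:
  targets: "-1 0 0 0.3 0 0 0;-1 0 0 0 0 0 0;-1 0 0 0 0 0 0"

```text
clock: 16.23
eef_pos: [516.4, -163.2, 88.5]
tool_rot: [-3.141, -0.0, 1.563]
force: [-0.4, 1.0, -0.1]
width: -0.1
gripper_force: 0.0
```

Emit:
move_arm:
  targets: "-1 0 0 0.3 0 0 0;-1 0 0 0 0 0 0;-1 0 0 0 0 0 0"

```text
clock: 16.48
eef_pos: [516.5, -163.3, 85.5]
tool_rot: [-3.141, -0.0, 1.563]
force: [-0.2, 0.5, 0.2]
width: 0.1
gripper_force: 0.0
```

Emit:
move_arm:
  targets: "-1 0 0 0.3 0 0 0;-1 0 0 0.2 0 0 0;-1 0 0 0 0 0 0;-1 0 0 0 0 0 0"

```text
clock: 16.82
eef_pos: [516.5, -163.1, 80.6]
tool_rot: [-3.141, -0.0, 1.563]
force: [0.1, 0.8, -0.6]
width: 0.1
gripper_force: 0.0
```

Emit:
move_arm:
  targets: "-1 0 0 0.3 0 0 0;-1 0 0 0 0 0 0;-1 0 0 0 0 0 0"

```text
clock: 17.07
eef_pos: [516.6, -163.2, 77.6]
tool_rot: [-3.141, -0.0, 1.563]
force: [-0.2, -0.6, 0.8]
width: -0.2
gripper_force: 0.0
```

Emit:
move_arm:
  targets: "-1 0 0 0.3 0 0 0;-1 0 0 0 0 0 0;-1 0 0 0 0 0 0"

```text
clock: 17.32
eef_pos: [516.6, -163.2, 74.6]
tool_rot: [-3.141, -0.0, 1.563]
force: [-1.2, -0.0, -1.1]
width: 0.1
gripper_force: 0.0
```

```bash
python3 -c "
from h import *
s=snap('side',9);print(read_state()['force'])
cv2.imwrite('pics/g.png',cv2.resize(s['color'][155:255,245:345],None,fx=4,fy=4)[:,:,::-1])"
```

```text
[-0.07683558 -0.16521818 -1.4186583 ]
```

View pics/g.png

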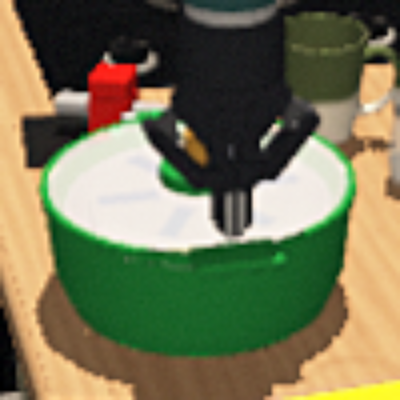

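The lid looks down on the bowl, with the fingertips at crop (235,237) near the tab; the tips sit some 18 mm above the reported TCP. I press on until force shows.

Emit:
move_arm:
  targets: "-1 0 0 0.3 0 0 0;-1 0 0 0 0 0 0;-1 0 0 0 0 0 0"

```text
clock: 17.62
eef_pos: [516.6, -163.3, 71.6]
tool_rot: [-3.141, -0.0, 1.563]
force: [0.3, 0.1, -0.2]
width: -0.5
gripper_force: 0.0
```

Emit:
move_arm:
  targets: "-1 0 0 0.3 0 0 0;-1 0 0 0 0 0 0;-1 0 0 0 0 0 0"

```text
clock: 17.87
eef_pos: [516.8, -163.3, 71.3]
tool_rot: [3.14, -0.001, 1.562]
force: [-6.0, 2.2, 24.4]
width: 0.1
gripper_force: 12.4
```

Emit:
move_arm:
  targets: "-1 0 0 0.3 0 0 0;-1 0 0 0 0 0 0;-1 0 0 0 0 0 0"

```text
clock: 18.12
eef_pos: [516.9, -163.2, 71.0]
tool_rot: [3.138, -0.003, 1.562]
force: [-11.2, 5.4, 49.9]
width: -0.2
gripper_force: 24.9
```

The lid is shut (50 N with no further travel). Now lift off and measure the crank and shaft.

Emit:
move_arm:
  targets: "-1 0 0 -0.9 0 0 0;-1 0 0 -2 0 0 0;-1 -3 0 -2 0 0 0;-1 -4 0 0 0 0 0;-1 -4 0 0 0 0 0"

```text
clock: 18.53
eef_pos: [517.2, -273.6, 116.2]
tool_rot: [3.139, 0.0, 1.566]
force: [1.3, 0.1, -0.0]
width: 0.3
gripper_force: 0.0
```

Emit:
move_arm:
  targets: "1 -4 0 0 0 0 0;1 -4 0 0 0 0 0;1 0 0 -4 0 0 0;1 0 0 -4 0 0 0;1 0 0 -4 0 0 0"

```text
clock: 18.95
eef_pos: [513.7, -354.1, 234.6]
tool_rot: [-3.138, -0.001, 1.56]
force: [1.7, -0.0, -0.4]
width: 60.5
gripper_force: 0.0
```

```bash
python3 -c "
from h import *
t=snap('top',10);s=snap('side',10);print(pose()[0])
c=big(hsv(t,(0,150,60),(8,255,255),(195,205,255,265)));p=cen(c);print('hub top',p,cv2.contourArea(c),onz(t,[p],63))
c2=big(hsv(s,(0,150,60),(8,255,255),(255,165,290,200)));q=cen(c2);print('hub side',q,cv2.boundingRect(c2),tri(t,p,s,q))
w=onz(t,c.reshape(-1,2),63)[:,:2].astype(np.float32);print(cv2.minAreaRect(w))
a=cv2.resize(t['color'][195:265,205:275],None,fx=6,fy=6,interpolation=cv2.INTER_CUBIC);b=cv2.resize(t['color'][200:260,280:340],None,fx=7,fy=7,interpolation=cv2.INTER_CUBIC)[:420]
cv2.imwrite('pics/h.png',np.hstack([a,b[:, :380]])[:,:,::-1])"
```

```text
[ 517.90849926 -356.96484561  241.28977554]
hub top (223.78980891719746, 232.64331210191082) 157.0 [[503.02516412 202.51251346  63.        ]]
hub side (272.21085858585855, 177.32449494949495) (267, 170, 13, 18) (array([503.29916605, 207.75159847,  42.50666488]), np.float64(1.454325887723741))
((503.7034606933594, 201.79644775390625), (51.159263610839844, 40.025875091552734), 64.8341064453125)
```

View pics/h.png

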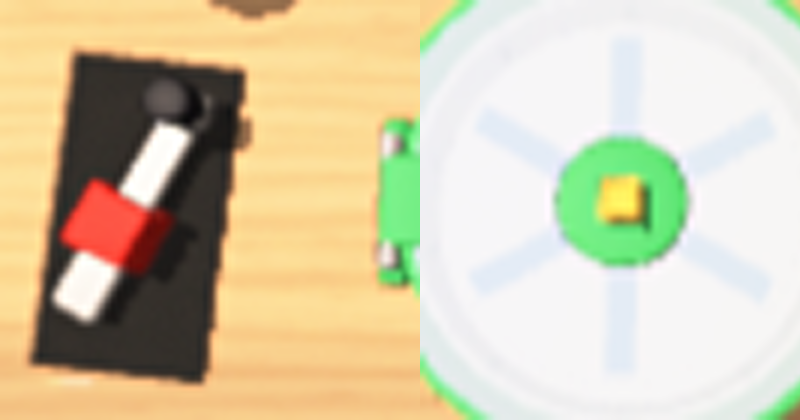

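Left crop: hub top face centred near (102,219), knob (168,100), counterweight end (75,308). Right crop: boss centred at (622,202), shaft top (620,195), its sides square to the picture.

```bash
python3 -c "
from h import *
t=load('top',10);s=load('side',10)
L=lambda x,y:(205+x/6,195+y/6)
hub=onz(t,[L(102,219)],63)[0];k=onz(t,[L(168,98)],85)[0];cw=onz(t,[L(75,308)],32)[0];arm=onz(t,[L(172,133)],30)[0]
print('hub',hub,'knob',k,'cw',cw,'arm',arm)
f=lambda a,b:(np.degrees(np.arctan2(b[1]-a[1],b[0]-a[0])).round(1),np.linalg.norm((b-a)[:2]).round(1))
print(f(cw,k),f(cw,arm),f(hub,k),f(cw,hub))
# bright top face of hub
v=cv2.cvtColor(t['color'],cv2.COLOR_RGB2HSV);m=hsv(t,(0,150,205),(8,255,255),(205,205,245,260));c=big(m);print('bright',cv2.contourArea(c),cen(c),onz(t,[cen(c)],63),cv2.minAreaRect(onz(t,c.reshape(-1,2),63)[:,:2].astype(np.float32)))
c2=big(hsv(s,(0,150,60),(8,255,255),(255,165,290,200)));print(c2.reshape(-1,2)[c2.reshape(-1,2)[:,1]<175].tolist())
# boss
m=hsv(t,(55,110,60),(80,255,255),(297,217,322,242));pts=cv2.convexHull(cv2.findNonZero(m));(bc,br)=cv2.minEnclosingCircle(pts);print('boss',bc,br,onz(t,[bc],108))
m=hsv(t,(15,120,120),(32,255,255),(300,220,318,240));c=big(m);print('shaft',cen(c),cv2.contourArea(c),onz(t,[cen(c)],132),cv2.minAreaRect(c))
m=hsv(s,(12,120,90),(32,255,255),(280,180,310,210));c=big(m);print('shaft side',cv2.boundingRect(c),cen(c))
print(proj(s,[[516,-70,138],[516,-70,108]]),proj(t,[[516,-70,138],[516,-70,108]]))
"
```

```text
hub [506.68327851 208.42126248  63.        ] knob [570.09832558 169.80831362  85.        ] cw [459.30303856 229.57729903  32.        ] arm [556.25755337 179.51107707  30.        ]
(np.float64(-28.3), np.float64(125.9)) (np.float64(-27.3), np.float64(109.1)) (np.float64(-31.3), np.float64(74.2)) (np.float64(-24.1), np.float64(51.9))
bright 97.5 (221.99658119658116, 231.87521367521367) [[505.47165006 208.39282865  63.        ]] ((505.06768798828125, 208.0726318359375), (35.33533477783203, 35.18794631958008), 60.536075592041016)
[[270, 170], [269, 171], [268, 172], [267, 173], [267, 174], [277, 174], [278, 173], [278, 172], [278, 171], [277, 171], [276, 171], [275, 171], [274, 171], [273, 171], [272, 171], [271, 171]]
boss (308.41741943359375, 228.23394775390625) 9.01738166809082 [[515.96541214 -72.17947849 108.        ]]
shaft (308.5, 228.0) 28.0 [[515.22816727 -73.25264888 132.        ]] ((308.5, 228.0), (6.0, 5.0), 90.0)
shaft side (291, 186, 7, 12) (294.26, 191.98666666666665)
[[293.8605392  186.03354536]
 [293.99220605 194.99974805]] [[307.36711439 227.62073032]
 [307.71882639 228.21953529]]
```

Emit:
move_arm:
  targets: "1 4 0 0 0 0 0;1 4 0 0 0 0 0;1 4 0 0 0 0 0;1 4 0 0 0 0 0;1 4 0 0 0 0 0"

```text
clock: 19.47
eef_pos: [516.1, -151.2, 234.3]
tool_rot: [-3.141, -0.001, 1.563]
force: [0.6, 0.4, 0.7]
width: 85.4
gripper_force: 0.0
```

Emit:
move_arm:
  targets: "1 4 0 0 0 0 0;1 4 0 0 0 0 0;1 4 0 0 0 0 0;1 4 0 0 0 0 0;1 4 0 0 0 0 0"

```text
clock: 19.88
eef_pos: [517.7, 48.8, 234.5]
tool_rot: [-3.141, -0.0, 1.563]
force: [0.5, -0.3, -0.4]
width: 85.3
gripper_force: 0.0
```

Emit:
move_arm:
  targets: "1 3.3 0 0 0 0 -6.9;1 3.3 0.4 0 0 0 -6.9;1 3.2 0.8 0 0 0 -6.9;1 3.1 1.2 0 0 0 -6.9;1 2.9 1.5 0 0 0 -6.9"

```text
clock: 20.3
eef_pos: [519.3, 213.7, 234.4]
tool_rot: [-3.141, -0.0, 2.171]
force: [1.0, -0.1, 0.4]
width: 85.5
gripper_force: 0.0
```

Emit:
move_arm:
  targets: "1 0 0 0 0 0 -6.9;1 0 0 0 0 0 -6.9;1 0 0 1 0 0 -6.9;1 0 0 2 0 0 -6.9;1 0 0 0 0 0 0"

```text
clock: 20.72
eef_pos: [517.4, 211.2, 201.7]
tool_rot: [-3.137, -0.004, 2.65]
force: [-0.7, 0.2, -0.4]
width: 85.5
gripper_force: 0.0
```

```bash
python3 -c "
from h import *
goto([505.5,207.5,130],152)"
```

```text
TCP [517.4 211.2 201.7] shift [ 0.84 -0.85  7.18] [-0.3 -0.2 -0.2] rows>= 2.0
```

Emit:
move_arm:
  targets: "1 0.8 -0.9 2.5 0 0 0;1 0 0 3 0 0 0;1 0 0 2.5 0 0 0;1 0 0 0 0 0 0;1 0 0 0 0 0 0"

```text
clock: 21.13
eef_pos: [507.9, 207.4, 124.4]
tool_rot: [-3.139, -0.001, 2.644]
force: [0.1, 0.0, 0.3]
width: 85.6
gripper_force: 0.0
```

```bash
python3 -c "
from h import *
goto([505.5,207.5,8],152)
s=snap('side',11);t=snap('top',11)
cv2.imwrite('pics/i.png',cv2.resize(s['color'][130:230,215:345],None,fx=5,fy=5)[:,:,::-1])"
```

```text
TCP [507.9 207.4 124.4] shift [ 0.2  -0.08 11.64] [-0.1 -0.1 -0.5] rows>= 3.0
```

View pics/i.png

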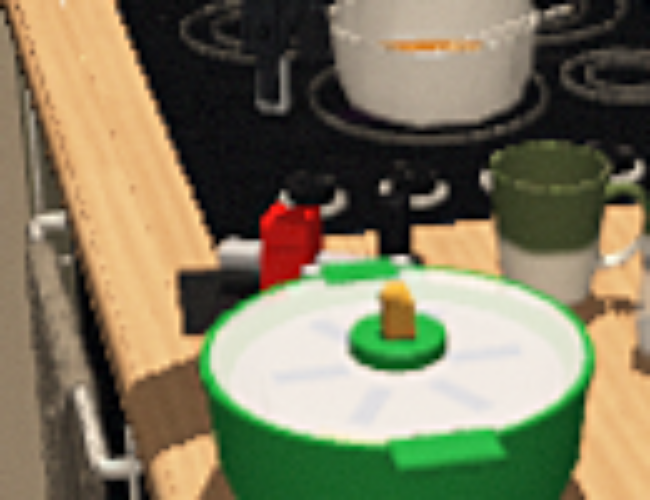

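The lid is fully shut with the shaft at crop (397,310); the hub stands at (290,245) with the open finger above at (273,105). Descend and grip.

Emit:
move_arm:
  targets: "1 0.2 -0.1 3 0 0 -0.5;1 0 0 3 0 0 0;1 0 0 2.5 0 0 0;1 0 0 2 0 0 0;1 0 0 1.1 0 0 0"

```text
clock: 21.65
eef_pos: [506.8, 208.0, 8.4]
tool_rot: [3.141, 0.0, 2.655]
force: [-0.2, -0.8, 0.1]
width: 85.7
gripper_force: 0.0
```

Emit:
move_arm:
  targets: "1 0 0 0 0 0 0;1 0 0 0 0 0 0;-1 0 0 0 0 0 0;-1 0 0 0 0 0 0;-1 0 0 0 0 0 0"

```text
clock: 22.07
eef_pos: [507.3, 208.2, 10.1]
tool_rot: [3.14, 0.001, 2.655]
force: [0.2, 0.1, 0.2]
width: 52.0
gripper_force: 0.0
```

Emit:
move_arm:
  targets: "-1 0 0 0 0 0 0;-1 0 0 0 0 0 0;-1 0 0 0 0 0 0;-1 0 0 0 0 0 0"

```text
clock: 22.4
eef_pos: [506.9, 207.9, 9.8]
tool_rot: [3.141, 0.001, 2.655]
force: [-0.2, -0.9, 5.7]
width: 35.2
gripper_force: 60.8
```

```bash
python3 -c "
from h import *
S=read_state();print(S['eef_pos'],np.degrees(S['tool_rot']),S['force'],S['torque'],S['width'],S['gripper_force'])"
```

```text
[506.94682024 207.86955034   9.78357516] [1.79939760e+02 4.74385376e-02 1.52132942e+02] [-0.15562671 -0.89262783  5.74440735] [-0.08663957  0.15665     0.05418343] 35.1936151081891 60.7810036228193
```

Emit:
move_arm:
  targets: "-1 0 0 -2 0 0 0;-1 0 0 -4 0 0 0;-1 0 0 -4 0 0 0;-1 0 0 -4 0 0 0;-1 0 0 -4 0 0 0"

```text
clock: 22.82
eef_pos: [505.5, 207.4, 190.5]
tool_rot: [-3.141, -0.001, 2.655]
force: [0.9, -0.2, -3.2]
width: 35.2
gripper_force: 60.6
```

Emit:
move_arm:
  targets: "-1 -1.3 -2.5 0 0 0 6.4;-1 -1.6 -2.3 0 0 0 6.4;-1 -1.8 -2.1 0 0 0 6.4;-1 -2.1 -1.9 0 0 0 6.4;-1 -2.3 -1.7 0 0 0 6.4"

```text
clock: 23.23
eef_pos: [506.2, 66.0, 188.9]
tool_rot: [-3.141, -0.001, 2.092]
force: [0.6, -1.0, -2.9]
width: 35.0
gripper_force: 60.9
```

Emit:
move_arm:
  targets: "-1 -2.4 -1.4 0 0 0 6.4;-1 -2.6 -1.1 0 0 0 6.4;-1 -2.7 -0.8 0 0 0 6.4;-1 -2.7 -0.5 0 0 0 6.4;-1 -2.8 -0.2 0 0 0 6.4"

```text
clock: 23.65
eef_pos: [507.4, -73.6, 188.8]
tool_rot: [-3.141, -0.001, 1.533]
force: [0.2, -0.1, -2.6]
width: 35.3
gripper_force: 60.9
```

Emit:
move_arm:
  targets: "-1 0 0 0 0 0 0;-1 0 0 0 0 0 0"

```text
clock: 23.82
eef_pos: [507.4, -74.5, 188.8]
tool_rot: [-3.141, 0.001, 1.535]
force: [-0.4, 0.5, -3.7]
width: 35.3
gripper_force: 60.8
```

```bash
python3 -c "
from h import *
goto([516.5,-72,170],88)
print(read_state()['width'])
s=snap('side',12);t=snap('top',12)
c=big(hsv(s,(0,150,60),(8,255,255),(270,130,320,200)));print('hub side',cv2.boundingRect(c),cen(c),cv2.contourArea(c))
e=pose()[0]
print(proj(s,[e+[0,0,53.2-0],e+[0,0,-6.8],[516,-72,138]]))
c,v=ray(t,[(308,228)]);print(np.degrees(0),(proj(t,[[600,-72,108]])-proj(t,[[430,-72,108]])))
"
```

```text
TCP [507.4 -74.5 188.8] shift [0.28 0.9  1.88] [-0.  0. -0.] rows>= 1.0
35.31430808083617
hub side (285, 152, 13, 24) (289.4772393538913, 162.3245227606461) 113.5
[[290.68468278 154.11116746]
 [291.02229415 173.16198983]
 [294.01690167 186.3191694 ]]
0.0 [[  0.4902374 -54.4395656]]
```

Emit:
move_arm:
  targets: "-1 0.1 0.8 1 0 0 0;-1 0 0 1.5 0 0 0;-1 0 0 1 0 0 0;-1 0 0 0 0 0 0;-1 0 0 0 0 0 0"

```text
clock: 24.33
eef_pos: [515.6, -71.3, 152.9]
tool_rot: [-3.139, -0.0, 1.539]
force: [0.5, -0.2, -2.2]
width: 35.1
gripper_force: 60.8
```

```bash
python3 -c "
from h import *
S=read_state();print(S['eef_pos'],S['force'],S['torque'])
s=snap('side',13)
cv2.imwrite('pics/j.png',cv2.resize(s['color'][135:235,245:345],None,fx=5.5,fy=5.5)[:,:,::-1])"
```

```text
[515.5548114  -71.25294239 152.90488478] [ 0.45380944 -0.20543711 -2.22228782] [-0.01567736 -0.036406    0.04568604]
```

View pics/j.png

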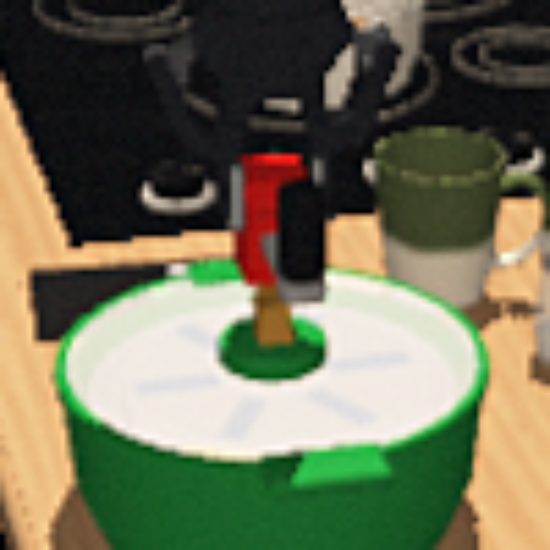

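The hub at crop (270,220) hangs right over the brass shaft (275,315), the knob facing the camera. Lowering in small steps.

Emit:
move_arm:
  targets: "-1 -0.2 0 0.5 0 0 0;-1 0 0 0.7 0 0 0;-1 0 0 0.5 0 0 0;-1 0 0 0 0 0 0;-1 0 0 0 0 0 0"

```text
clock: 24.8
eef_pos: [515.3, -74.5, 136.5]
tool_rot: [-3.14, 0.0, 1.538]
force: [-1.1, -1.4, -0.9]
width: 35.2
gripper_force: 61.1
```

Emit:
move_arm:
  targets: "-1 0 0 0.5 0 0 0;-1 0 0 0.5 0 0 0;-1 0 0 0 0 0 0;-1 0 0 0 0 0 0"

```text
clock: 25.13
eef_pos: [515.2, -74.4, 125.9]
tool_rot: [-3.14, 0.001, 1.538]
force: [-2.2, -2.6, -6.1]
width: 35.0
gripper_force: 60.8
```

Emit:
move_arm:
  targets: "-1 -0.1 -0.1 0.4 0 0 0;-1 0 0 0.4 0 0 0;-1 0 0 0 0 0 0;-1 0 0 0 0 0 0"

```text
clock: 25.47
eef_pos: [515.1, -74.5, 118.5]
tool_rot: [-3.141, -0.0, 1.539]
force: [-1.7, -0.7, -3.4]
width: 35.4
gripper_force: 60.9
```

Emit:
move_arm:
  targets: "-1 0 0 0.3 0 0 0;-1 0 0 0 0 0 0;-1 0 0 0 0 0 0"

```text
clock: 25.72
eef_pos: [515.2, -74.6, 115.7]
tool_rot: [3.141, -0.0, 1.539]
force: [-1.7, -0.0, -3.5]
width: 35.3
gripper_force: 60.9
```

Emit:
move_arm:
  targets: "-1 0 0 0.2 0 0 0;-1 0 0 0 0 0 0;-1 0 0 0 0 0 0"

```text
clock: 25.97
eef_pos: [515.2, -74.6, 114.7]
tool_rot: [3.141, -0.001, 1.539]
force: [-4.3, 0.8, 7.2]
width: 34.9
gripper_force: 61.9
```

Emit:
move_arm:
  targets: "-1 0 0 0.2 0 0 0;-1 0 0 0 0 0 0;-1 0 0 0 0 0 0"

```text
clock: 26.22
eef_pos: [515.2, -74.6, 114.6]
tool_rot: [3.14, -0.002, 1.538]
force: [-7.9, 2.3, 25.6]
width: 35.2
gripper_force: 64.2
```

The crank is seated (TCP 114.6 matches the 6.8 mm offset, and 25 N of resistance). Release, rise and find the knob.

Emit:
move_arm:
  targets: "-1 0 0 -0.2 0 0 0;1 0 0 0 0 0 0;1 0 0 0 0 0 0;1 0 0 0 0 0 0;1 0 0 0 0 0 0"

```text
clock: 26.63
eef_pos: [515.5, -75.0, 113.7]
tool_rot: [3.141, 0.0, 1.538]
force: [-1.2, -0.3, -0.6]
width: 81.0
gripper_force: 0.0
```

Emit:
move_arm:
  targets: "1 0 0 -2 0 0 0;1 0 0 -3 0 0 0;1 0 0 -3.5 0 0 0;1 0 0 0 0 0 0;1 0 0 0 0 0 0"

```text
clock: 27.05
eef_pos: [516.7, -75.2, 200.4]
tool_rot: [3.137, 0.0, 1.539]
force: [0.0, 0.3, -0.7]
width: 85.4
gripper_force: 0.0
```

```bash
python3 -c "
from h import *
goto([513.2,-148.6,200],88.15)
s=snap('side',14)
c=big(hsv(s,(0,150,60),(8,255,255),(280,150,315,215)));print('hub side',cv2.boundingRect(c),cen(c))
print(proj(s,[[515.2,-73.6,168],[515.2,-73.6,108]]))
yaw=np.radians(88.15);X=np.array([np.cos(yaw),np.sin(yaw)]);Y=np.array([np.sin(yaw),-np.cos(yaw)])
a=-91.9
for i in range(6):
    r=[]
    for j in range(5):
        q=lambda a:75*np.array([np.cos(np.radians(a)),np.sin(np.radians(a))])
        d=(q(a-12)-q(a))/10;a-=12
        r.append('-1 %.2f %.2f 0 0 0 0'%(d@X,d@Y))
    print(';'.join(r))
"
```

```text
TCP [516.7 -75.2 200.4] shift [-7.35 -0.11  0.04] [0.3 0.  0. ] rows>= 2.0
hub side (288, 175, 14, 24) (292.3751451800232, 184.39605110336817)
[[293.74523721 177.42010798]
 [294.01193372 195.5582198 ]]
-1 0.17 -1.56 0 0 0 0;-1 0.49 -1.49 0 0 0 0;-1 0.79 -1.36 0 0 0 0;-1 1.05 -1.16 0 0 0 0;-1 1.27 -0.92 0 0 0 0
-1 1.43 -0.64 0 0 0 0;-1 1.53 -0.32 0 0 0 0;-1 1.57 0.00 0 0 0 0;-1 1.53 0.33 0 0 0 0;-1 1.43 0.64 0 0 0 0
-1 1.27 0.92 0 0 0 0;-1 1.05 1.17 0 0 0 0;-1 0.78 1.36 0 0 0 0;-1 0.48 1.49 0 0 0 0;-1 0.16 1.56 0 0 0 0
-1 -0.17 1.56 0 0 0 0;-1 -0.49 1.49 0 0 0 0;-1 -0.79 1.36 0 0 0 0;-1 -1.05 1.16 0 0 0 0;-1 -1.27 0.92 0 0 0 0
-1 -1.43 0.64 0 0 0 0;-1 -1.53 0.32 0 0 0 0;-1 -1.57 -0.00 0 0 0 0;-1 -1.53 -0.33 0 0 0 0;-1 -1.43 -0.64 0 0 0 0
-1 -1.27 -0.92 0 0 0 0;-1 -1.05 -1.17 0 0 0 0;-1 -0.78 -1.36 0 0 0 0;-1 -0.48 -1.49 0 0 0 0;-1 -0.16 -1.56 0 0 0 0
```

Hub is down on the shaft. Now to the knob.

Emit:
move_arm:
  targets: "1 -3.7 -0.1 0 0 0 0;1 -3.6 0 0 0 0 0;1 0 0 0 0 0 0;1 0 0 2 0 0 0;1 0 0 2 0 0 0"

```text
clock: 27.52
eef_pos: [511.6, -148.8, 157.8]
tool_rot: [3.141, 0.0, 1.536]
force: [-0.8, 0.5, -1.3]
width: 85.6
gripper_force: 0.0
```

Emit:
move_arm:
  targets: "1 0 0 1.5 0 0 0;1 0 0 1.3 0 0 0;1 0 0 0 0 0 0;1 0 0 0 0 0 0"

```text
clock: 27.85
eef_pos: [510.4, -147.6, 129.4]
tool_rot: [-3.138, -0.0, 1.538]
force: [0.7, 0.6, 0.9]
width: 85.9
gripper_force: 0.0
```

Emit:
move_arm:
  targets: "-1 0 0 0 0 0 0;-1 0 0 0 0 0 0;-1 0 0 0 0 0 0;-1 0 0 0 0 0 0;-1 0 0 0 0 0 0"

```text
clock: 28.27
eef_pos: [512.0, -147.8, 131.3]
tool_rot: [3.141, 0.0, 1.539]
force: [-0.9, -0.1, 1.7]
width: 25.3
gripper_force: 7.4
```

Emit:
move_arm:
  targets: "-1 0 0 0 0 0 0;-1 0 0 0 0 0 0;-1 0 0 0 0 0 0"

```text
clock: 28.52
eef_pos: [511.9, -148.1, 131.1]
tool_rot: [3.141, 0.0, 1.538]
force: [0.1, -1.3, 2.3]
width: 24.6
gripper_force: 58.7
```

Knob gripped. First sixth of a turn:

Emit:
move_arm:
  targets: "-1 0.17 -1.56 0 0 0 0;-1 0.49 -1.49 0 0 0 0;-1 0.79 -1.36 0 0 0 0;-1 1.05 -1.16 0 0 0 0;-1 1.27 -0.92 0 0 0 0"

```text
clock: 28.93
eef_pos: [447.3, -109.4, 131.2]
tool_rot: [3.141, 0.002, 1.536]
force: [1.9, -0.2, 2.6]
width: 24.8
gripper_force: 59.0
```

Emit:
move_arm:
  targets: "-1 1.43 -0.64 0 0 0 0;-1 1.53 -0.32 0 0 0 0;-1 1.57 0 0 0 0 0;-1 1.53 0.33 0 0 0 0;-1 1.43 0.64 0 0 0 0"

```text
clock: 29.35
eef_pos: [450.4, -33.0, 131.2]
tool_rot: [3.141, 0.0, 1.538]
force: [1.5, -3.8, 1.6]
width: 24.8
gripper_force: 59.1
```

Forces are small; finish this turn.

Emit:
move_arm:
  targets: "-1 1.27 0.92 0 0 0 0;-1 1.05 1.17 0 0 0 0;-1 0.78 1.36 0 0 0 0;-1 0.48 1.49 0 0 0 0;-1 0.16 1.56 0 0 0 0"

```text
clock: 29.77
eef_pos: [516.9, 1.6, 130.9]
tool_rot: [-3.141, 0.002, 1.539]
force: [-1.6, -3.8, 2.8]
width: 24.7
gripper_force: 59.2
```

Emit:
move_arm:
  targets: "-1 -0.17 1.56 0 0 0 0;-1 -0.49 1.49 0 0 0 0;-1 -0.79 1.36 0 0 0 0;-1 -1.05 1.16 0 0 0 0;-1 -1.27 0.92 0 0 0 0"

```text
clock: 30.18
eef_pos: [579.8, -37.6, 130.7]
tool_rot: [-3.139, -0.001, 1.54]
force: [-2.9, -0.2, 6.2]
width: 24.5
gripper_force: 59.6
```

Emit:
move_arm:
  targets: "-1 -1.43 0.64 0 0 0 0;-1 -1.53 0.32 0 0 0 0;-1 -1.57 0 0 0 0 0;-1 -1.53 -0.33 0 0 0 0;-1 -1.43 -0.64 0 0 0 0"

```text
clock: 30.6
eef_pos: [578.5, -112.5, 131.1]
tool_rot: [3.141, -0.001, 1.539]
force: [-0.8, 3.3, 3.6]
width: 24.9
gripper_force: 59.4
```

Emit:
move_arm:
  targets: "-1 -1.27 -0.92 0 0 0 0;-1 -1.05 -1.17 0 0 0 0;-1 -0.78 -1.36 0 0 0 0;-1 -0.48 -1.49 0 0 0 0;-1 -0.16 -1.56 0 0 0 0"

```text
clock: 31.02
eef_pos: [512.1, -149.3, 131.3]
tool_rot: [3.139, 0.001, 1.537]
force: [0.9, 0.0, 2.5]
width: 24.9
gripper_force: 59.2
```

```bash
python3 -c "
from h import *
S=read_state();print(S['eef_pos'],S['force'],S['torque'])
s=snap('side',15)
c=big(hsv(s,(0,150,60),(8,255,255),(280,150,315,215)));print('hub side',cv2.boundingRect(c),cen(c))"
```

```text
[ 512.12612663 -149.31174674  131.25873855] [0.91074817 0.01468806 2.54453285] [ 0.26080625 -0.29789994  0.01175229]
hub side (288, 183, 7, 16) (290.18823529411765, 192.54901960784312)
```

Emit:
move_arm:
  targets: "-1 0.17 -1.56 0 0 0 0;-1 0.49 -1.49 0 0 0 0;-1 0.79 -1.36 0 0 0 0;-1 1.05 -1.16 0 0 0 0;-1 1.27 -0.92 0 0 0 0"

```text
clock: 31.48
eef_pos: [447.4, -109.5, 131.2]
tool_rot: [3.141, 0.002, 1.536]
force: [-0.6, -1.4, 4.3]
width: 24.5
gripper_force: 59.4
```

Emit:
move_arm:
  targets: "-1 1.43 -0.64 0 0 0 0;-1 1.53 -0.32 0 0 0 0;-1 1.57 0 0 0 0 0;-1 1.53 0.33 0 0 0 0;-1 1.43 0.64 0 0 0 0"

```text
clock: 31.9
eef_pos: [450.6, -32.7, 131.1]
tool_rot: [3.141, 0.0, 1.538]
force: [0.9, -2.4, 1.4]
width: 24.7
gripper_force: 59.3
```

Emit:
move_arm:
  targets: "-1 1.27 0.92 0 0 0 0;-1 1.05 1.17 0 0 0 0;-1 0.78 1.36 0 0 0 0;-1 0.48 1.49 0 0 0 0;-1 0.16 1.56 0 0 0 0"

```text
clock: 32.32
eef_pos: [517.3, 1.6, 130.8]
tool_rot: [-3.141, 0.002, 1.54]
force: [-2.5, -5.5, 2.3]
width: 25.1
gripper_force: 59.3
```

Emit:
move_arm:
  targets: "-1 -0.17 1.56 0 0 0 0;-1 -0.49 1.49 0 0 0 0;-1 -0.79 1.36 0 0 0 0;-1 -1.05 1.16 0 0 0 0;-1 -1.27 0.92 0 0 0 0"

```text
clock: 32.73
eef_pos: [579.8, -37.4, 130.6]
tool_rot: [-3.138, -0.001, 1.54]
force: [-5.1, 0.2, 5.9]
width: 24.3
gripper_force: 59.8
```

Emit:
move_arm:
  targets: "-1 -1.43 0.64 0 0 0 0;-1 -1.53 0.32 0 0 0 0;-1 -1.57 0 0 0 0 0;-1 -1.53 -0.33 0 0 0 0;-1 -1.43 -0.64 0 0 0 0"

```text
clock: 33.15
eef_pos: [578.7, -112.0, 130.9]
tool_rot: [3.141, -0.001, 1.54]
force: [-0.8, 1.5, 4.3]
width: 24.6
gripper_force: 59.5
```

Emit:
move_arm:
  targets: "-1 -1.27 -0.92 0 0 0 0;-1 -1.05 -1.17 0 0 0 0;-1 -0.78 -1.36 0 0 0 0;-1 -0.48 -1.49 0 0 0 0;-1 -0.16 -1.56 0 0 0 0"

```text
clock: 33.57
eef_pos: [512.7, -149.3, 131.3]
tool_rot: [3.139, 0.002, 1.537]
force: [1.0, -0.7, 1.8]
width: 24.4
gripper_force: 59.3
```

Emit:
move_arm:
  targets: "-1 0.17 -1.56 0 0 0 0;-1 0.49 -1.49 0 0 0 0;-1 0.79 -1.36 0 0 0 0;-1 1.05 -1.16 0 0 0 0;-1 1.27 -0.92 0 0 0 0"

```text
clock: 33.98
eef_pos: [447.3, -109.4, 131.2]
tool_rot: [3.141, 0.002, 1.536]
force: [0.2, -1.1, 3.7]
width: 24.6
gripper_force: 59.5
```

Emit:
move_arm:
  targets: "-1 1.43 -0.64 0 0 0 0;-1 1.53 -0.32 0 0 0 0;-1 1.57 0 0 0 0 0;-1 1.53 0.33 0 0 0 0;-1 1.43 0.64 0 0 0 0"

```text
clock: 34.4
eef_pos: [450.6, -32.7, 131.1]
tool_rot: [3.141, 0.0, 1.538]
force: [0.8, -2.0, 1.6]
width: 24.7
gripper_force: 59.3
```

Emit:
move_arm:
  targets: "-1 1.27 0.92 0 0 0 0;-1 1.05 1.17 0 0 0 0;-1 0.78 1.36 0 0 0 0;-1 0.48 1.49 0 0 0 0;-1 0.16 1.56 0 0 0 0"

```text
clock: 34.82
eef_pos: [517.3, 1.6, 130.8]
tool_rot: [-3.141, 0.002, 1.54]
force: [-3.2, -6.2, 2.8]
width: 24.5
gripper_force: 59.3
```

Emit:
move_arm:
  targets: "-1 -0.17 1.56 0 0 0 0;-1 -0.49 1.49 0 0 0 0;-1 -0.79 1.36 0 0 0 0;-1 -1.05 1.16 0 0 0 0;-1 -1.27 0.92 0 0 0 0"

```text
clock: 35.23
eef_pos: [579.8, -37.4, 130.6]
tool_rot: [-3.138, -0.001, 1.54]
force: [-3.6, 0.2, 6.6]
width: 24.6
gripper_force: 59.8
```

Emit:
move_arm:
  targets: "-1 -1.43 0.64 0 0 0 0;-1 -1.53 0.32 0 0 0 0;-1 -1.57 0 0 0 0 0;-1 -1.53 -0.33 0 0 0 0;-1 -1.43 -0.64 0 0 0 0"

```text
clock: 35.65
eef_pos: [578.8, -112.0, 131.0]
tool_rot: [3.141, -0.001, 1.54]
force: [-0.3, 2.0, 3.9]
width: 24.3
gripper_force: 59.6
```

Emit:
move_arm:
  targets: "-1 -1.27 -0.92 0 0 0 0;-1 -1.05 -1.17 0 0 0 0;-1 -0.78 -1.36 0 0 0 0;-1 -0.48 -1.49 0 0 0 0;-1 -0.16 -1.56 0 0 0 0"

```text
clock: 36.07
eef_pos: [512.7, -149.3, 131.3]
tool_rot: [3.139, 0.002, 1.537]
force: [0.9, -0.5, 1.7]
width: 24.6
gripper_force: 59.3
```

Emit:
move_arm:
  targets: "-1 0.17 -1.56 0 0 0 0;-1 0.49 -1.49 0 0 0 0;-1 0 0 0 0 0 0;-1 0 0 0 0 0 0;-1 0 0 0 0 0 0"

```text
clock: 36.48
eef_pos: [481.8, -141.5, 131.2]
tool_rot: [3.141, 0.002, 1.538]
force: [-2.1, -4.8, 5.2]
width: 24.6
gripper_force: 59.7
```

Three turns and a bit are done; the knob stands at about -115° from the hub at (514.5,-73.3). Release the knob and go to the hub.

Emit:
move_arm:
  targets: "1 0 0 0 0 0 0;1 0 0 0 0 0 0;1 0 0 0 0 0 0;1 0 0 0 0 0 0;1 0 0 -1.5 0 0 0"

```text
clock: 36.9
eef_pos: [479.9, -139.0, 143.8]
tool_rot: [-3.137, -0.001, 1.539]
force: [0.6, -0.1, -0.8]
width: 83.1
gripper_force: 0.0
```

Emit:
move_arm:
  targets: "1 0 0 -3 0 0 0;1 0 0 -3 0 0 6;1 0 0 0 0 0 6;1 0 0 0 0 0 6;1 0 0 0 0 0 5.7"

```text
clock: 37.32
eef_pos: [481.9, -139.8, 206.3]
tool_rot: [3.141, -0.001, 1.12]
force: [0.0, 0.6, -1.0]
width: 85.5
gripper_force: 0.0
```

Emit:
move_arm:
  targets: "1 0 0 0 0 0 0;1 0 0 0 0 0 0"

```text
clock: 37.48
eef_pos: [481.4, -139.8, 205.5]
tool_rot: [-3.141, 0.0, 1.128]
force: [-0.1, 0.1, 1.0]
width: 85.4
gripper_force: 0.0
```

```bash
python3 -c "
from h import *
goto([514.5,-73.3,200],64.5)
t=snap('top',16);s=snap('side',16)
c=big(hsv(s,(0,150,60),(8,255,255),(280,150,315,215)));print('hub side',cv2.boundingRect(c),cen(c))"
```

```text
TCP [ 481.4 -139.8  205.5] shift [7.43 0.14 0.55] [-0.   0.   0.1] rows>= 2.0
hub side (287, 175, 14, 24) (295.57792946530145, 183.8304891922639)
```

Emit:
move_arm:
  targets: "1 3.7 0.1 0 0 0 0;1 3.7 0 0 0 0 0;1 0 0 0 0 0 0;1 0 0 2.5 0 0 0;1 0 0 2.5 0 0 0"

```text
clock: 38.0
eef_pos: [515.8, -73.2, 156.0]
tool_rot: [3.139, -0.001, 1.129]
force: [-0.9, 0.1, -0.5]
width: 85.6
gripper_force: 0.0
```

Emit:
move_arm:
  targets: "1 0 0 2.5 0 0 0;1 0 0 1.5 0 0 0;1 0 0 0 0 0 0;1 0 0 0 0 0 0;1 0 0 0 0 0 0"

```text
clock: 38.42
eef_pos: [514.9, -74.4, 116.6]
tool_rot: [3.14, -0.0, 1.125]
force: [0.1, 0.5, -0.8]
width: 85.2
gripper_force: 0.0
```

Emit:
move_arm:
  targets: "-1 0 0 0 0 0 0;-1 0 0 0 0 0 0;-1 0 0 0 0 0 0;-1 0 0 0 0 0 0;-1 0 0 0 0 0 0"

```text
clock: 38.83
eef_pos: [513.9, -73.5, 116.5]
tool_rot: [-3.141, -0.001, 1.125]
force: [-2.8, 1.5, 5.2]
width: 35.4
gripper_force: 59.4
```

Emit:
move_arm:
  targets: "-1 0 0 0 0 0 0;-1 0 0 0 0 0 0;-1 0 0 0 0 0 0"

```text
clock: 39.08
eef_pos: [513.9, -73.5, 116.5]
tool_rot: [-3.141, -0.001, 1.125]
force: [-2.6, 1.3, 6.5]
width: 35.1
gripper_force: 59.4
```

Emit:
move_arm:
  targets: "-1 0 0 -0.7 0 0 0;-1 0 0 -1 0 0 0;-1 0 0 -1.5 0 0 0;-1 0 0 -2 0 0 0;-1 0 0 -3 0 0 0"

```text
clock: 39.5
eef_pos: [512.6, -73.6, 197.7]
tool_rot: [-3.138, 0.002, 1.124]
force: [1.1, 0.2, -2.9]
width: 35.1
gripper_force: 60.3
```

```bash
python3 lid.py; python3 -c "
from h import *
S=read_state();print(S['width']);s=load('side',8)
c=big(hsv(s,(0,150,60),(8,255,255),(270,130,320,215)));print('hub side',cv2.boundingRect(c))
g=hsv(s,(50,100,30),(88,255,255),(255,185,335,245));ys,xs=np.nonzero(g);print('bowl/lid top row',ys.min(),xs.min(),xs.max(),ys.max())
s=load('side',14);g=hsv(s,(50,100,30),(88,255,255),(255,185,335,245));ys,xs=np.nonzero(g);print('before',ys.min(),xs.min(),xs.max(),ys.max())"
```

```text
[516.6 -75.2 203.8] [ 2.  -0.7  1.6]
[(95, 280, 280), (97, 284, 298), (99, 285, 304), (101, 287, 299)] tip [[294. 166.]]
35.058970885920715
hub side (287, 150, 14, 25)
bowl/lid top row 185 255 333 243
before 185 255 333 243
```

Crank lifted, lid unchanged. Carry it to the mat.

Emit:
move_arm:
  targets: "-1 2.5 -1.2 0 0 0 -4.8;-1 2.6 -1 0 0 0 -4.8;-1 2.7 -0.8 0 0 0 -4.8;-1 2.7 -0.5 0 0 0 -4.8;-1 2.8 -0.3 0 0 0 -4.8"

```text
clock: 39.97
eef_pos: [514.2, 66.5, 198.5]
tool_rot: [3.141, 0.0, 1.547]
force: [0.8, -0.5, -2.9]
width: 34.9
gripper_force: 60.4
```

Emit:
move_arm:
  targets: "-1 2.8 -0.1 0 0 0 -4.8;-1 2.8 0.2 0 0 0 -4.8;-1 2.8 0.4 0 0 0 -4.8;-1 2.7 0.6 0 0 0 -4.8;-1 2.7 0.9 0 0 0 -4.8"

```text
clock: 40.38
eef_pos: [514.5, 207.0, 198.4]
tool_rot: [3.141, 0.0, 1.966]
force: [0.7, 0.4, -3.3]
width: 35.4
gripper_force: 60.4
```

Emit:
move_arm:
  targets: "-1 0 0 0 0 0 0;-1 0 0 0 0 0 0"

```text
clock: 40.55
eef_pos: [514.3, 208.0, 198.0]
tool_rot: [3.141, -0.0, 1.966]
force: [0.3, -0.7, -2.9]
width: 34.9
gripper_force: 60.5
```

```bash
python3 -c "
from h import *
goto([508,204,30],112)"
```

```text
TCP [514.3 208.  198. ] shift [-0.13 -0.75 16.8 ] [ 0.  -0.   0.7] rows>= 5.0
```

Emit:
move_arm:
  targets: "-1 -0.1 -0.7 3 0 0 0;-1 0 0 4 0 0 0;-1 0 0 4 0 0 0;-1 0 0 3.5 0 0 0;-1 0 0 2.5 0 0 0"

```text
clock: 40.97
eef_pos: [507.5, 200.2, 25.5]
tool_rot: [-3.139, 0.001, 1.96]
force: [-0.4, 0.8, -3.1]
width: 35.0
gripper_force: 60.6
```

Emit:
move_arm:
  targets: "-1 0 0 0 0 0 0;-1 0 0 0.5 0 0 0;-1 0 0 0 0 0 0;-1 0 0 0 0 0 0"

```text
clock: 41.3
eef_pos: [510.1, 202.3, 24.6]
tool_rot: [3.138, 0.0, 1.962]
force: [-0.1, -0.1, -2.2]
width: 34.9
gripper_force: 60.8
```

Emit:
move_arm:
  targets: "-1 0 0 0.3 0 0 0;-1 0 0 0 0 0 0;-1 0 0 0 0 0 0"

```text
clock: 41.55
eef_pos: [509.0, 202.6, 20.6]
tool_rot: [3.14, -0.0, 1.963]
force: [0.0, 0.4, -2.6]
width: 34.9
gripper_force: 60.8
```

Emit:
move_arm:
  targets: "-1 0 0 0.4 0 0 0;-1 0 0 0 0 0 0;-1 0 0 0 0 0 0"

```text
clock: 41.8
eef_pos: [508.3, 202.3, 15.6]
tool_rot: [-3.141, -0.0, 1.963]
force: [1.1, 0.0, -2.8]
width: 35.4
gripper_force: 60.8
```

Emit:
move_arm:
  targets: "-1 0 0 0.3 0 0 0;-1 0 0 0 0 0 0;-1 0 0 0 0 0 0"

```text
clock: 42.05
eef_pos: [508.4, 202.2, 12.5]
tool_rot: [-3.141, -0.0, 1.963]
force: [0.7, -0.2, -2.0]
width: 35.3
gripper_force: 60.8
```

Emit:
move_arm:
  targets: "-1 0 0 0.2 0 0 0;-1 0 0 0 0 0 0;-1 0 0 0 0 0 0"

```text
clock: 42.3
eef_pos: [508.7, 202.3, 11.5]
tool_rot: [3.141, -0.0, 1.962]
force: [-2.4, -1.1, 4.5]
width: 35.2
gripper_force: 61.7
```

The crank touches the mat at the expected height. Release and lift off.

Emit:
move_arm:
  targets: "1 0 0 0 0 0 0;1 0 0 0 0 0 0;1 0 0 0 0 0 0;1 0 0 0 0 0 0;1 0 0 0 0 0 0"

```text
clock: 42.72
eef_pos: [508.6, 202.3, 10.7]
tool_rot: [3.142, -0.0, 1.962]
force: [-0.7, -0.2, 0.0]
width: 85.3
gripper_force: 0.0
```

Emit:
move_arm:
  targets: "1 0 0 -1.5 0 0 0;1 0 0 -3.5 0 0 0;1 0 0 -4 0 0 0;1 0 0 -4 0 0 0;1 0 0 -4 0 0 0"

```text
clock: 43.13
eef_pos: [508.1, 202.0, 182.4]
tool_rot: [-3.141, 0.0, 1.962]
force: [0.7, 0.2, -0.4]
width: 85.6
gripper_force: 0.0
```

Emit:
move_arm:
  targets: "1 0 0 -4 0 0 0;1 0 -4 0 0 0 0;1 0 -4 0 0 0 0;1 0 -2 0 0 0 0;1 0 0 0 0 0 0"

```text
clock: 43.55
eef_pos: [411.0, 162.2, 220.8]
tool_rot: [-3.137, -0.002, 1.962]
force: [-0.8, -0.2, -0.0]
width: 85.7
gripper_force: 0.0
```

```bash
python3 -c "
from h import *
S=read_state();print(S['eef_pos'],S['clock'])
t=snap('top',17);s=snap('side',17);t0=load('top',0);s0=load('side',0)
c=big(hsv(s,(0,150,60),(8,255,255),(255,150,290,200)));print('hub side',cv2.boundingRect(c),'bowl before', 'exp',proj(s,[[508.5,203,63],[508.5,203,3]]).round(0).tolist())
g=hsv(s,(50,100,30),(88,255,255),(255,185,335,245));ys,xs=np.nonzero(g);print(ys.min(),xs.min(),xs.max(),ys.max())
print('lemon colour pixels on board',cv2.countNonZero(cv2.morphologyEx(hsv(t,(20,80,60),(29,245,255),(372,195,465,260)),cv2.MORPH_OPEN,np.ones((3,3)))))
for nm,r in (('timer',(295,155,318,180)),):
  for d in(t0,t): print(nm,cen(big(hsv(d,(0,150,60),(8,255,255),r))))
b=np.abs(s['color'][150:250,320:390].astype(int)-s0['color'][150:250,320:390]).max(2)>60;print('changed px bystanders',b.sum())
"
```

```text
[410.96869869 162.21766596 220.80975868] 43.55
hub side (268, 170, 14, 16) bowl before exp [[274.0, 172.0], [274.0, 188.0]]
185 255 333 243
lemon colour pixels on board 0
timer (305.3053278688525, 167.45081967213116)
timer (305.29431895961665, 167.46543463381244)
changed px bystanders 294
```

```bash
python3 -c "
from cell import order
print(order.finish_job())"
```

```text
the job is handed in; nothing more can be done
None
```

The job is handed in; no verdict came back. The one lemon went into the basket and the lid is shut. The crank was wound about 3.06 turns clockwise and stands upright on the mat again; I saw no bystander moved, though only the timer was measured.

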